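Serve pralines from the crystal dish into the gift tin

TASK

With the wooden server, scoop at least three of the four foil-wrapped pralines out of the clear crystal-cut dish and tip them into the open round tin; do not touch the pralines with the fingers, and leave none lying anywhere but in the dish or the tin. Then stand the server back on its flat base on the mirrored tray and shut the tin's hinged lid fully. Leave the cups, the tong and the domed lid where they are.

Things in the scene. Friction and masses are not known exactly. Their poses are not given: they have to be found in the camera images.
- tray: fixed mirrored serving tray, 420 (x) by 700 (y) mm, its top 6 mm above the table, with a 10 mm high brass rim; origin at the centre of its underside
- dish: fixed clear crystal-cut oblong dish on the tray, outside 200 mm (its x) by 104 mm (its y), 40 mm high; inside 190 by 94 mm, upright walls 5 mm thick, inner floor 5 mm above its underside; the two corners of the inside at its +x end are cut off at 45 degrees by 22 mm; origin at the centre of its underside. The pralines start in its +x half, the -x half is free for the server
- tin: fixed round steel tin on the tray, 120 mm outside diameter, 60 mm high, wall 3 mm, floor 4 mm thick; origin at the centre of its underside; the lid is hinged on its +x side, the catch is on its -x side
- tin_floor (a point): centre of the tin's inner floor
- tinlid (a joint): angle of the tin's lid: 0 shut (lying flat on the rim), 1.6 to 1.85 at the start (standing open just past upright); a stiff hinge that stays where it is left (about 1 N at the edge moves it). The lid is a disc of 122 mm diameter, 4 mm thick, its centre 66 mm from the hinge line
- lid_hinge (a point): point on the lid's hinge line, level with the tin's rim, 66 mm from the tin's axis on the tin's +x side; the hinge line runs along the tin's y
- lid_edge (a point): point on the lid's edge farthest from the hinge, 127 mm from it
- server: loose wooden scoop, 0.13 kg: floor 75 mm long (x, +x is the open lip) by 84 wide, 2-3 thick, narrowing to 48 at the lip; side walls 22 high at the back, 7 in front; back wall 30. Origin under the floor's centre (back edge at x -37.5, lip at +37.5). Handle: straight bar 16 wide (y) by 18 thick from (-34, 0, 24) at the back wall, 80 long, straight up along z
- server_grip (a point): middle of the handle's upper part, a good place to grip (across the server's y, fingers along the handle); in the server's frame at (-34, 0, 80) mm
- server_lip (a point): middle of the lip's underside
- praline0: loose foil-wrapped round praline, a ball 28 mm across, 16 g, smooth, gold or copper coloured; origin at its centre
- praline1: loose foil-wrapped round praline, a ball 28 mm across, 16 g, smooth, gold or copper coloured; origin at its centre
- praline2: loose foil-wrapped round praline, a ball 28 mm across, 16 g, smooth, gold or copper coloured; origin at its centre
- praline3: loose foil-wrapped round praline, a ball 28 mm across, 16 g, smooth, gold or copper coloured; origin at its centre
- cup0: white porcelain espresso cup, 62 mm across, 55 mm high, with a handle on its +y side; origin at the centre of its foot; a bystander
- cup1: white porcelain espresso cup, 62 mm across, 55 mm high, with a handle on its +y side; origin at the centre of its foot; a bystander
- tong: small silver-toned tong, 125 mm long, 10 mm high, lying on the table beside the tray; origin at the centre of its underside; a bystander
- dome: clear domed lid of the dish, 104 mm across, 68 mm high with its knob, standing on the table beside the tray; origin at the centre of its underside; a bystander
Mind the look-alikes: they are no part of the job. Leave any pink look-alike of the server alone.

How it is judged (in metres and radians):
On the way, in this order (a step that is already met when the one before it is completed fails the run):
1. a praline rides in the server, lifted clear of the dish (((x of praline0 in the frame of server between -0.04 and 0.04 m and y of praline0 in the frame of server between -0.04 and 0.04 m and z of praline0 in the frame of server between 0.005 and 0.045 m and height (world z) of praline0 above 0.075 m) or (x of praline1 in the frame of server between -0.04 and 0.04 m and y of praline1 in the frame of server between -0.04 and 0.04 m and z of praline1 in the frame of server between 0.005 and 0.045 m and height (world z) of praline1 above 0.075 m) or (x of praline2 in the frame of server between -0.04 and 0.04 m and y of praline2 in the frame of server between -0.04 and 0.04 m and z of praline2 in the frame of server between 0.005 and 0.045 m and height (world z) of praline2 above 0.075 m) or (x of praline3 in the frame of server between -0.04 and 0.04 m and y of praline3 in the frame of server between -0.04 and 0.04 m and z of praline3 in the frame of server between 0.005 and 0.045 m and height (world z) of praline3 above 0.075 m))), for 0.2 s.
2. at least three pralines are in the tin ((((horizontal distance between praline0 and tin_floor below 0.058 m and z of praline0 in the frame of tin below 0.056 m) and (horizontal distance between praline1 and tin_floor below 0.058 m and z of praline1 in the frame of tin below 0.056 m) and (horizontal distance between praline2 and tin_floor below 0.058 m and z of praline2 in the frame of tin below 0.056 m)) or ((horizontal distance between praline0 and tin_floor below 0.058 m and z of praline0 in the frame of tin below 0.056 m) and (horizontal distance between praline1 and tin_floor below 0.058 m and z of praline1 in the frame of tin below 0.056 m) and (horizontal distance between praline3 and tin_floor below 0.058 m and z of praline3 in the frame of tin below 0.056 m)) or ((horizontal distance between praline0 and tin_floor below 0.058 m and z of praline0 in the frame of tin below 0.056 m) and (horizontal distance between praline2 and tin_floor below 0.058 m and z of praline2 in the frame of tin below 0.056 m) and (horizontal distance between praline3 and tin_floor below 0.058 m and z of praline3 in the frame of tin below 0.056 m)) or ((horizontal distance between praline1 and tin_floor below 0.058 m and z of praline1 in the frame of tin below 0.056 m) and (horizontal distance between praline2 and tin_floor below 0.058 m and z of praline2 in the frame of tin below 0.056 m) and (horizontal distance between praline3 and tin_floor below 0.058 m and z of praline3 in the frame of tin below 0.056 m)))), for 0.2 s.
At the end, for the whole second after the job is handed in: At least three pralines are inside the tin, every other one is in the tin or in the dish, the tin's lid is shut (joint under 0.06 rad), and the server stands still on its flat base on the tray (tilt under 0.12 rad, origin within 5 mm above the tray's top and within 200 by 340 mm of its centre) ((((horizontal distance between praline0 and tin_floor below 0.058 m and z of praline0 in the frame of tin below 0.056 m) and (horizontal distance between praline1 and tin_floor below 0.058 m and z of praline1 in the frame of tin below 0.056 m) and (horizontal distance between praline2 and tin_floor below 0.058 m and z of praline2 in the frame of tin below 0.056 m)) or ((horizontal distance between praline0 and tin_floor below 0.058 m and z of praline0 in the frame of tin below 0.056 m) and (horizontal distance between praline1 and tin_floor below 0.058 m and z of praline1 in the frame of tin below 0.056 m) and (horizontal distance between praline3 and tin_floor below 0.058 m and z of praline3 in the frame of tin below 0.056 m)) or ((horizontal distance between praline0 and tin_floor below 0.058 m and z of praline0 in the frame of tin below 0.056 m) and (horizontal distance between praline2 and tin_floor below 0.058 m and z of praline2 in the frame of tin below 0.056 m) and (horizontal distance between praline3 and tin_floor below 0.058 m and z of praline3 in the frame of tin below 0.056 m)) or ((horizontal distance between praline1 and tin_floor below 0.058 m and z of praline1 in the frame of tin below 0.056 m) and (horizontal distance between praline2 and tin_floor below 0.058 m and z of praline2 in the frame of tin below 0.056 m) and (horizontal distance between praline3 and tin_floor below 0.058 m and z of praline3 in the frame of tin below 0.056 m))) and ((horizontal distance between praline0 and tin_floor below 0.058 m and z of praline0 in the frame of tin below 0.056 m) or (x of praline0 in the frame of dish between -0.097 and 0.097 m and y of praline0 in the frame of dish between -0.049 and 0.049 m and z of praline0 in the frame of dish below 0.045 m)) and ((horizontal distance between praline1 and tin_floor below 0.058 m and z of praline1 in the frame of tin below 0.056 m) or (x of praline1 in the frame of dish between -0.097 and 0.097 m and y of praline1 in the frame of dish between -0.049 and 0.049 m and z of praline1 in the frame of dish below 0.045 m)) and ((horizontal distance between praline2 and tin_floor below 0.058 m and z of praline2 in the frame of tin below 0.056 m) or (x of praline2 in the frame of dish between -0.097 and 0.097 m and y of praline2 in the frame of dish between -0.049 and 0.049 m and z of praline2 in the frame of dish below 0.045 m)) and ((horizontal distance between praline3 and tin_floor below 0.058 m and z of praline3 in the frame of tin below 0.056 m) or (x of praline3 in the frame of dish between -0.097 and 0.097 m and y of praline3 in the frame of dish between -0.049 and 0.049 m and z of praline3 in the frame of dish below 0.045 m)) and value of joint tinlid below 0.06 rad and x of server in the frame of tray between -0.2 and 0.2 m and y of server in the frame of tray between -0.34 and 0.34 m and z of server in the frame of tray between 0 and 0.011 m and angle between server's own z axis and vertical below 0.12 rad and linear speed of server below 0.03 m/s); the robot touches nothing.
It fails at once if a finger touches a praline (contact force between the fingers and praline0 above 0.3 N or contact force between the fingers and praline1 above 0.3 N or contact force between the fingers and praline2 above 0.3 N or contact force between the fingers and praline3 above 0.3 N).
It fails at once if a cup is moved more than 30 mm or tipped over (distance of cup0 from where it was at the start of the episode above 0.03 m or angle between cup0's own z axis and vertical above 0.4 rad).
It fails at once if a cup is moved more than 30 mm or tipped over (distance of cup1 from where it was at the start of the episode above 0.03 m or angle between cup1's own z axis and vertical above 0.4 rad).
It fails at once if the domed lid is moved more than 30 mm or tipped over (distance of dome from where it was at the start of the episode above 0.03 m or angle between dome's own z axis and vertical above 0.4 rad).
It fails at once if the tong is moved more than 30 mm or tipped over (distance of tong from where it was at the start of the episode above 0.03 m or angle between tong's own z axis and vertical above 0.4 rad).
It also fails if it takes over 72 s, if anything falls off the work surface, if the arm or the gripper's body presses on something with over 40 N, if the wrist force passes 120 N, or if a joint passes its speed limit or range.

ROBOT

A 6-joint arm with a two-finger parallel gripper is mounted at the origin on the work surface. World frame = base frame: x ahead of the robot, y to its left, z up, the work surface at z = 0. Lengths are in m, angles in degrees, forces in N, time in s.
With the tool pointing down it reaches from about 0.4 to 0.825 m from the base axis. Payload 7 kg.
Tool frame: the origin (TCP) lies on the centre line of the jaws, within the pads' length; the fingertips stand 19 mm ahead of it and the grasp point (between the pads) is the TCP (r.tips_ahead is the distance from the TCP to the fingertips, in m); z points along the fingers, y is the line along which they close (so a half turn about z gives the same grasp; the last joint's range is limited). The gripper opens to 88 mm and grips with 3 to 60 N. Pads are 19 mm wide; open, the fingers measure 130 mm over their backs; the gripper's body (78 mm by 193 mm) begins 47 mm behind the grasp point.
Start: joints at [85.778, 20.546, 0.682, 0, -70.136, -16.507], TCP at [0.239, 0.631, 0.246] pointing down, gripper open.
Joint ranges: [-176.03, 176.03], [-82.01, 121.73], [-58.28, 71.71], [-173.87, 95.51], [-174.79, -0.11], [-173.66, 173.66]. Speed limits (degrees/s): [136.94, 136.94, 172.46, 180, 180, 180].

INTERFACE

Orientations are given as [roll, pitch, yaw] about the fixed x, y, z axes, in that order (R = Rz(yaw) Ry(pitch) Rx(roll)).
In Python, from plant import r, viewer, close_job gives the robot as it stands. The module is installed in compiled form; this text tells all that it offers.
- The arm moves only by the tool arm_command, never from a script. Its arguments are lists of equal length, an entry for each row: "travel": the shift along the world's x, y, z scaled (see below), a list of three; "delta_rot": the turn, a rotation vector about the world's x, y, z scaled (see below), a list of three. In form: {"travel": [[dx, dy, dz], ...], "delta_rot": [[rx, ry, rz], ...]}. A call has 1 to 20 rows; each row is the pose to reach, as a shift and turn from the pose commanded when the call began; what a row does not reach only later rows make up. The controller multiplies each number of a shift by 0.5 m and each number of a turn by 90 degrees. A row lasts 1/8 s, in which the tool goes at most 62.5 mm and 10.7 degrees, less where a joint would pass 70% of its speed; a pose out of reach is approached as far as the arm can. A call with a number of a shift or a turn outside -1 to 1 is refused whole. A call with a gripper value outside its range is refused whole. "grip" is the opening, from 0 (shut) to 1 (fully open), set as the call begins (left out, the last holds). The fingers move at their own pace and stop on an object; "newtons" is the grip in N (left out, the last holds). Time passes only in rows, so rows that repeat a pose let the fingers close. It gives the time, the measured TCP pose, the force, the opening and the grip force at its end, in the units of the state.
- r.get_state(): the state, without advancing time (a new reading comes with each control period).
- viewer.capture(name): name is "scene" or "top" or "wrist"; returns a dict with "img" (400x640x3 uint8, red, green, blue), "camera_matrix" (3x3 intrinsics, pixels), "R" (3x3) and "t" (3): a world point X has camera coordinates R X + t; the wrist camera has in their place "mount" (4x4, takes a point from camera to tool coordinates, whose origin is the TCP and whose axes are the flange's). Camera axes: x right, y down, z forward; pixel columns grow to the right and rows downward; lengths in m; the calibration is good to about 2 mm. The wrist camera is an equidistant fisheye: a pixel r from the principal point sees the ray r / f radians off the axis. A picture is of the moment at which its call begins: read the wrist's pose just before it. There is no depth.
- close_job(): hands the job in; it is judged then, once.
The state is a dict: "time_s": time; "joints": joint angles; "qd": joint speeds; "joint_torque": joint torques, N m; "tcp_pos": TCP position; "eef_rot": TCP orientation; "contact_force": force on the tool from outside, world axes, zero at the start; "moment": the same for the moment, N m; "gripper_width": finger opening in m; "gripper_force": force on a finger pad.
Only numpy, scipy, OpenCV 4.12 (cv2) and the standard library are available. Lean on these libraries where they do the work, as an engineer would, in place of code of your own. Each camera call takes 0.05 s, during which the arm holds its last target. There are 200 camera calls.

## Working session

There is one attempt and no reset: what is moved stays moved. The work goes in short steps, Python scripts to look and compute and a tool call to move; the robot and the scene stay as the last step left them, time stands still between calls to the robot, and variables do not carry over. Pictures are saved under pics/ and viewed, at most 10 in all, crops included, and the job is handed in when it is done.

Besides the shell and the picture viewer there is one more tool, called after ">>>" by a JSON object that holds its "fn" and its "kwargs", one argument or row to a line. arm_command: Moves the arm, as the interface text tells. Shifts and turns lie within -1 to 1; 1 stands for 0.5 m of shift or 90 degrees of turn. Its arguments: {"type":"object","properties":{"travel":{"type":"array"},"delta_rot":{"type":"array"},"grip":{"type":"number"},"newtons":{"type":"number"}},"required":["travel","delta_rot"]}

```bash
mkdir -p pics; cat > h.py <<'E'
import numpy as np, cv2
from plant import r, viewer
def cap(n, f=None):
    s=r.get_state(); c=viewer.capture(n)
    if f: cv2.imwrite('pics/'+f+'.png', c['img'][:,:,::-1])
    return c,s
def ray(c,u,v,z):
    d=c['R'].T@np.linalg.solve(c['camera_matrix'],[u,v,1.]); o=-c['R'].T@c['t']
    return o+d*(z-o[2])/d[2]
def proj(c,X):
    p=c['camera_matrix']@(c['R']@np.array(X)+c['t']); return p[:2]/p[2]
E
python3 - <<'E'
from h import *
a,s=cap('top','top0'); b,_=cap('scene','scene0')
import pickle; pickle.dump((a,b),open('c0.pkl','wb'))
print(s)
for c in (a,b): print(c['camera_matrix'],-c['R'].T@c['t'],c['R'])
E
```

```text
{'time_s': 0.0, 'joints': array([ 8.57788904e+01,  2.05901128e+01,  6.33733162e-01, -2.02498405e-02,
       -7.01372686e+01, -1.65066922e+01]), 'qd': array([ 0.02182953, -0.0731825 , -0.06019542,  0.00073577,  0.02978598,
        0.01148183]), 'joint_torque': array([-1.84541437e-03, -5.82711983e+01,  2.93053079e+01,  6.99680284e+00,
        6.86382395e-03, -1.73519720e-04]), 'tcp_pos': array([0.23876314, 0.63085981, 0.24463689]), 'eef_rot': array([ 1.79904802e+02, -8.35891277e-03, -2.07346906e+01]), 'contact_force': array([-0.26056083,  0.73839603, -0.0762123 ]), 'moment': array([ 0.03756199, -0.02074021, -0.03065068]), 'gripper_force': 0.0, 'gripper_width': 0.08731785258472258}
[[457.19309881   0.         322.47605636]
 [  0.         457.19309881 196.81624668]
 [  0.           0.           1.        ]] [0.33419861 0.01423248 1.30050823] [[-0.01749431 -0.99982088  0.00722213]
 [-0.98754392  0.01614894 -0.15651266]
 [ 0.156368   -0.00987025 -0.98764955]]
[[455.49280293   0.         319.6941924 ]
 [  0.         455.49280293 193.12540142]
 [  0.           0.           1.        ]] [ 1.18199953 -0.06680311  1.12190057] [[ 0.13163061  0.99129552  0.00256508]
 [ 0.84289675 -0.11056265 -0.52659374]
 [-0.52172641  0.07147795 -0.8501132 ]]
```

View pics/top0.png

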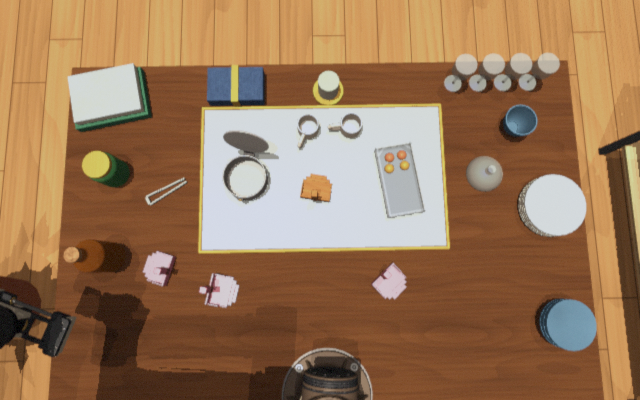

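View pics/scene0.png

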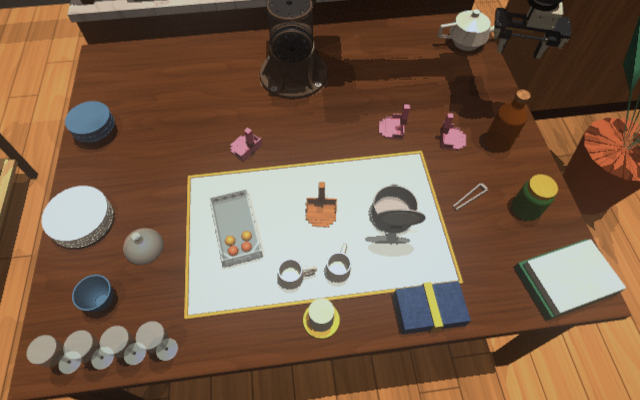

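The server candidates in the top view are the orange-brown wooden one on the tray (317,188) and pink look-alikes at (158,268), (220,291) and (390,282). I choose the wooden one. The dish is at (400,180) with its pralines at the far end. The tin is at (246,178) with the lid open towards +x, and the cups are at (309,128) and (351,126).

```bash
python3 - <<'E'
from h import *
import pickle
a,b=pickle.load(open('c0.pkl','rb'))
im=a['img']; 
w=np.hstack([cv2.resize(im[130:225,300:430][:, :],None,fx=6,fy=6,interpolation=cv2.INTER_CUBIC)[:,:,::-1]])
cv2.imwrite('pics/crop_t.png',w)
x=b['img'];cv2.imwrite('pics/crop_s.png',cv2.resize(x[170:275,200:325],None,fx=5,fy=5,interpolation=cv2.INTER_CUBIC)[:,:,::-1])
for n,c in (('top',a),('scene',b)):
    h=cv2.cvtColor(c['img'],cv2.COLOR_RGB2HSV)
    m=((h[...,0]>3)&(h[...,0]<25)&(h[...,1]>140)&(h[...,2]>110)).astype(np.uint8)
    k,l,st,ce=cv2.connectedComponentsWithStats(m)
    for i in range(1,k):
        if st[i,4]>15 and 180<ce[i][0]<450 and 100<ce[i][1]<310:
            p=ray(c,*ce[i],.025); print(n,st[i],ce[i].round(1),p.round(4), c['img'][int(ce[i][1]),int(ce[i][0])])
E
```

```text
top [     0      0    634    400 110591] [342.  224.1] [ 0.4579 -0.0518  0.025 ] [213 218 227]
top [398 151   8   8  38] [401.1 155. ] [ 0.6539 -0.2263  0.025 ] [212 167 112]
top [385 154   8   7  33] [388.4 157.4] [ 0.6476 -0.1896  0.025 ] [210 155 102]
top [400 162   9   7  41] [404.  165.1] [ 0.624  -0.2334  0.025 ] [212 206 105]
top [385 165   8   8  42] [388.6 168.3] [ 0.6156 -0.1888  0.025 ] [212 201  99]
top [301 175  30  26 563] [316.3 187.8] [0.5622 0.0186 0.025 ] [209 145  79]
scene [243 107  34   6  89] [256.6 109.3] [ 0.1702 -0.1331  0.025 ] [113  68  41]
scene [222 110  14   5  47] [228.2 111.7] [ 0.1689 -0.2232  0.025 ] [112  67  41]
scene [369 140  44   6 119] [389.  142.2] [0.3553 0.2588 0.025 ] [114  73  51]
scene [374 146 105 138 896] [436.6 184.6] [0.5239 0.3617 0.025 ] [105  71  53]
scene [256 151  24   3  33] [267. 152.] [ 0.3444 -0.1122  0.025 ] [112  72  50]
scene [346 155  27   5  41] [358.8 157. ] [0.3983 0.1575 0.025 ] [116  77  54]
scene [205 156  33   8 104] [222.6 159.6] [ 0.3554 -0.2446  0.025 ] [113  72  48]
scene [318 158  27   6  40] [329.8 160.2] [0.3987 0.0702 0.025 ] [152 129  67]
scene [297 162  15   3  23] [304.6 162.9] [ 0.3988 -0.0049  0.025 ] [128  88  57]
scene [251 166  17   4  31] [259.4 167.8] [ 0.3991 -0.1383  0.025 ] [132  94  59]
scene [ 152  168  159  152 1040] [199.2 239.6] [ 0.6115 -0.3117  0.025 ] [209 220 214]
scene [320 183   4   5  20] [321.5 185. ] [0.4823 0.0342 0.025 ] [209 138  85]
scene [307 205  29  21 483] [320.9 214.7] [0.5786 0.0194 0.025 ] [199 129  84]
scene [242 232   9   7  41] [246.1 234.9] [ 0.6137 -0.1874  0.025 ] [210 207 101]
scene [226 236   9   8  45] [229.5 239.7] [ 0.6221 -0.2319  0.025 ] [211 208 100]
scene [242 242   8   8  32] [245.7 245.8] [ 0.6455 -0.19    0.025 ] [209 141  98]
scene [229 246   9   8  41] [232.5 249.8] [ 0.6528 -0.2248  0.025 ] [210 158 107]
scene [329 291  65  10  88] [361.1 295.4] [0.8188 0.0881 0.025 ] [195 157  80]
```

View pics/crop_t.png

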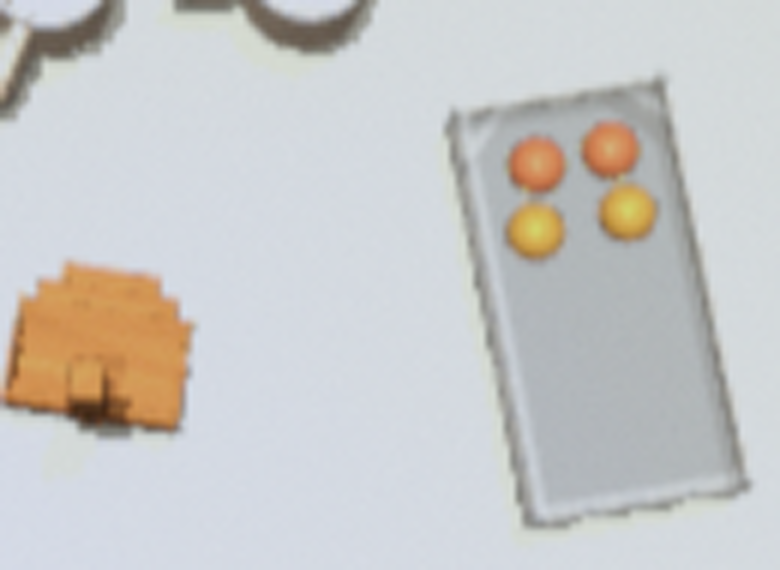

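View pics/crop_s.png

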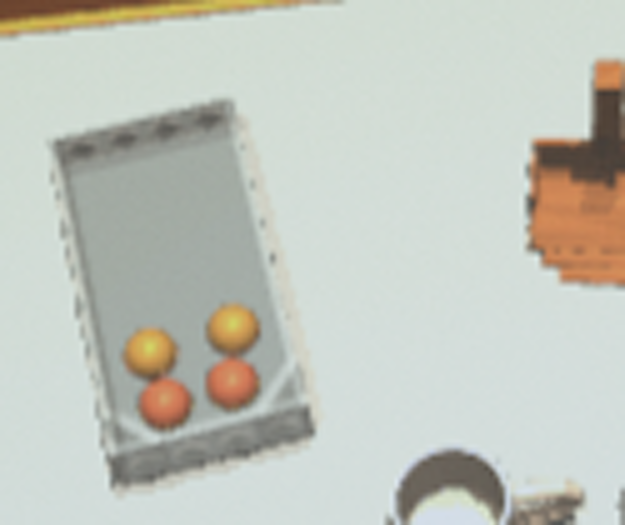

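The close crop confirms it. The wooden server stands with its lip away from the robot and its handle top at about (314,193). The dish has cut corners at the far end, with all four balls in that half.

```bash
python3 - <<'E'
from h import *
import pickle
a,b=pickle.load(open('c0.pkl','rb'))
T=lambda u,v,z: ray(a,300+u/6-.4,130+v/6-.4,z)
S=lambda u,v,z: ray(b,200+u/5-.4,170+v/5-.4,z)
d=[T(*p,.046) for p in((453,112),(660,82),(745,487),(528,522))]
print('dish top',np.mean(d,0), [np.linalg.norm(d[i]-d[i-1]).round(4) for i in range(4)], [np.degrees(np.arctan2(*(p-q)[1::-1])) for p,q in((d[0],d[3]),(d[1],d[2]))])
d=[S(*p,.046) for p in((52,143),(232,100),(315,405),(108,458))]
print('dish scene',np.mean(d,0), [np.linalg.norm(d[i]-d[i-1]).round(4) for i in range(4)])
L=[T(*p,.009) for p in((65,264),(160,278))]; B=[T(*p,.028) for p in((5,402),(180,428))]
print('server lip',L,'back',B)
for p,q in(L,B): v=p-q; print(np.degrees(np.arctan2(v[1],v[0]))-90, np.linalg.norm(v))
print('handle', T(85,376,.11), S(608,73,.11))
# balls z=.025 ; tin ellipse via dark ring
for n,c,roi in(('top',a,(150,210,215,280)),):
    g=cv2.cvtColor(c['img'],cv2.COLOR_RGB2GRAY)
    y0,y1,x0,x1=roi
    cv2.imwrite('pics/tin.png',np.hstack([cv2.resize(c['img'][125:205,215:285],None,fx=5,fy=5,interpolation=cv2.INTER_CUBIC)[:,:,::-1],cv2.resize(b['img'][180:260,360:430],None,fx=5,fy=5,interpolation=cv2.INTER_CUBIC)[:,:,::-1]]))
h=cv2.cvtColor(a['img'],cv2.COLOR_RGB2HSV)
for u,v in((200,106),(441,104),(448,248),(199,251)): print('tray',ray(a,u,v,.01).round(3))
E
```

```text
dish top [ 0.57887804 -0.21320028  0.046     ] [np.float64(0.1968), np.float64(0.0993), np.float64(0.1957), np.float64(0.1019)] [np.float64(8.077072478529027), np.float64(8.864257240015826)]
dish scene [ 0.58707411 -0.21339459  0.046     ] [np.float64(0.1941), np.float64(0.1009), np.float64(0.1947), np.float64(0.1074)]
server lip [array([0.60699551, 0.03485348, 0.009     ]), array([ 0.59940567, -0.01066061,  0.009     ])] back [array([0.53729855, 0.06359961, 0.028     ]), array([ 0.52360857, -0.0183269 ,  0.028     ])]
-9.467415743234255 0.046142585214621674
-9.486517806703986 0.08306243736481456
handle [0.53522019 0.02511517 0.11      ] [0.53396775 0.02588353 0.11      ]
tray [0.815 0.357 0.01 ]
tray [ 0.811 -0.354  0.01 ]
tray [ 0.387 -0.349  0.01 ]
tray [0.391 0.35  0.01 ]
```

View pics/tin.png

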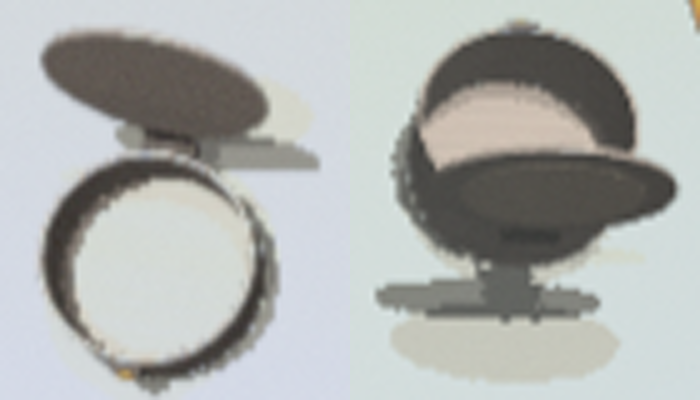

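>>> {"fn": "arm_command", "kwargs": {
  "travel": [
    [0,0,0.12],
    [0,0,0.24],
    [0,0,0.3],
    [0.1,-0.1,0.3],
    [0.2,-0.2,0.3],
    [0.28,-0.3,0.3],
    [0.36,-0.4,0.3],
    [0.44,-0.5,0.3],
    [0.52,-0.6,0.3],
    [0.6,-0.7,0.3],
    [0.64,-0.8,0.3],
    [0.66,-0.9,0.3],
    [0.66,-1,0.3],
    [0.66,-1,0.3]
  ],
  "delta_rot": [
    [0,0,0],
    [0,0,0],
    [0,0,0],
    [0,0,0],
    [0,0,0],
    [0,0,0.06],
    [0,0,0.125],
    [0,0,0.125],
    [0,0,0.125],
    [0,0,0.125],
    [0,0,0.125],
    [0,0,0.125],
    [0,0,0.125],
    [0,0,0.125]
  ],
  "grip": 1
}}

```text
time_s: 1.85
tcp_pos: [0.5689, 0.1279, 0.3958]
eef_rot: [180.0, -0.0, -9.7]
contact_force: [-0.6, 0.8, 0.2]
gripper_width: 0.0876
gripper_force: 0.0
```

>>> {"fn": "arm_command", "kwargs": {
  "travel": [
    [0,-0.1,-0.04],
    [0,-0.2,-0.1],
    [0,-0.3,-0.16],
    [0,-0.36,-0.2],
    [0,-0.4,-0.2],
    [0,-0.4,-0.2],
    [0,-0.4,-0.2]
  ],
  "delta_rot": [
    [0,0,0],
    [0,0,0],
    [0,0,0],
    [0,0,0],
    [0,0,0],
    [0,0,0],
    [0,0,0]
  ]
}}

```text
time_s: 2.72
tcp_pos: [0.5696, -0.068, 0.2965]
eef_rot: [-180.0, -0.1, -9.4]
contact_force: [0.5, -0.2, 1.3]
gripper_width: 0.0877
gripper_force: 0.0
```

```bash
cat >> h.py <<'E'
from scipy.spatial.transform import Rotation as Ro
def wpose(c,s):
    T=np.eye(4);T[:3,:3]=Ro.from_euler('xyz',s['eef_rot'],degrees=True).as_matrix();T[:3,3]=s['tcp_pos'];return T@c['mount']
def wray(c,s,u,v,z):
    W=wpose(c,s);K=c['camera_matrix'];p=np.array([u-K[0,2],v-K[1,2]]);rr=np.hypot(*p)+1e-9;t=rr/K[0,0]
    d=W[:3,:3]@np.array([p[0]/rr*np.sin(t),p[1]/rr*np.sin(t),np.cos(t)]);o=W[:3,3];return o+d*(z-o[2])/d[2]
def wproj(c,s,X):
    W=wpose(c,s);q=W[:3,:3].T@(np.array(X)-W[:3,3]);t=np.arctan2(np.hypot(*q[:2]),q[2]);f=c['camera_matrix'][0,0];n=q[:2]/np.hypot(*q[:2])
    return n*t*f+c['camera_matrix'][:2,2]
E
python3 - <<'E'
from h import *
import pickle
a,b=pickle.load(open('c0.pkl','rb'))
print('tin',ray(a,245.6,177.6,.066))
c,s=cap('wrist','w0'); pickle.dump((c,s),open('w0.pkl','wb'))
print(s['tcp_pos'],s['eef_rot'],s['joints'],s['time_s'],c['mount'])
im=c['img'].copy()
cv2.imwrite('pics/w0b.png',cv2.resize(im[:,:,::-1],(800,500),interpolation=cv2.INTER_CUBIC))
for X in((.65,-.222,.025),(.535,.025,.11),(.58,-.213,.046),(.58,.21,.066)): print(X,wproj(c,s,X)*1.25)
E
```

```text
tin [0.58657964 0.21226038 0.066     ]
[ 0.56955227 -0.06796579  0.29651201] [-1.79969402e+02 -8.15407339e-02 -9.44998196e+00] [ 1.27316331e+01  9.28990254e+00 -7.89391106e+00  2.56700487e-03
 -7.27291281e+01  6.78176465e+01] 2.725 [[-8.43014081e-04 -9.54322437e-01 -2.98777468e-01  8.02555228e-02]
 [ 9.99999631e-01 -8.54394961e-04 -9.25286939e-05 -4.18521837e-04]
 [-1.66971754e-04 -2.98777436e-01  9.54322805e-01 -1.39904835e-01]
 [ 0.00000000e+00  0.00000000e+00  0.00000000e+00  1.00000000e+00]]
(0.65, -0.222, 0.025) [517.06124112 114.06034006]
(0.535, 0.025, 0.11) [295.79656163 277.77519457]
(0.58, -0.213, 0.046) [523.08203977 180.32293382]
(0.58, 0.21, 0.066) [149.4621414  249.24630042]
```

View pics/w0b.png

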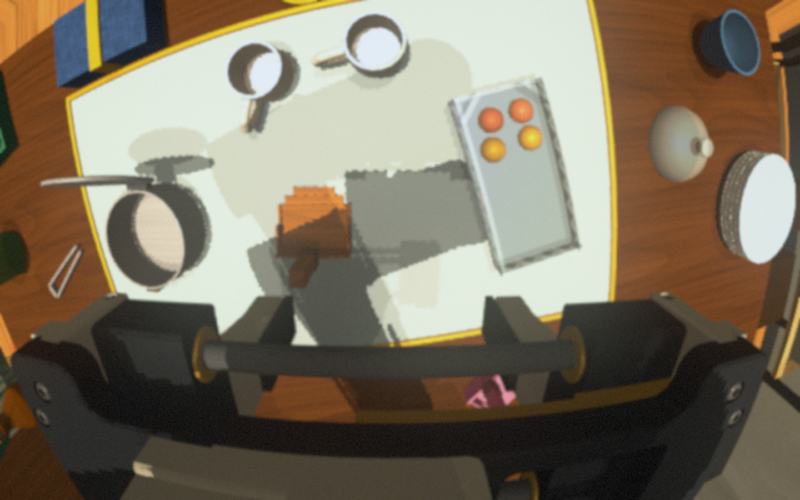

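The wrist view shows the dish rim corners at about (450,103), (541,79), (578,247) and (500,270). The tin's rim is centred near (147,237), with the lid edge-on at (130,182). The server handle runs to (300,275).

```bash
python3 - <<'E'
from h import *
import pickle
c,s=pickle.load(open('w0.pkl','rb'))
R=lambda u,v,z: wray(c,s,u*.8,v*.8,z)
d=[R(*p,.046) for p in((450,103),(541,79),(578,247),(500,270))]
print('dish',np.mean(d,0), [np.linalg.norm(d[i]-d[i-1]).round(4) for i in range(4)], [np.degrees(np.arctan2(*(p-q)[1::-1])) for p,q in((d[0],d[3]),(d[1],d[2]))]); print(np.round(d,4))
for p in ((490,119),(521,110),(493,149),(530,138)): print('ball',R(*p,.025).round(4))
t=[R(*p,.066) for p in((107,240),(187,235),(145,185),(152,289))]
print('tin',np.round(t,4),np.mean(t,0))
print('handle',R(302,272,.11),'lip',R(294,187,.009),R(334,188,.009),'lid ends',R(42,183,.19),R(125,178,.066+.066))
h=cv2.cvtColor(c['img'],cv2.COLOR_RGB2HSV)
E
```

```text
dish [ 0.5832943 -0.2120247  0.046    ] [np.float64(0.1872), np.float64(0.1024), np.float64(0.1918), np.float64(0.0978)] [np.float64(9.91006311407348), np.float64(8.501912597649557)]
[[ 0.6688 -0.1463  0.046 ]
 [ 0.6849 -0.2474  0.046 ]
 [ 0.4952 -0.2758  0.046 ]
 [ 0.4843 -0.1786  0.046 ]]
ball [ 0.6477 -0.1905  0.025 ]
ball [ 0.654  -0.2272  0.025 ]
ball [ 0.615  -0.1894  0.025 ]
ball [ 0.6223 -0.2336  0.025 ]
tin [[0.6026 0.2738 0.066 ]
 [0.5869 0.1523 0.066 ]
 [0.6524 0.1915 0.066 ]
 [0.5321 0.2259 0.066 ]] [0.59347675 0.21089236 0.066     ]
handle [0.53963877 0.01775635 0.11      ] lip [0.6075159 0.0344967 0.009    ] [ 0.59786246 -0.01059072  0.009     ] lid ends [0.6829183  0.22174468 0.19      ] [0.66373839 0.16507773 0.132     ]
```

>>> {"fn": "arm_command", "kwargs": {
  "travel": [
    [-0.03,0.09,0],
    [-0.07,0.186,0],
    [-0.07,0.186,-0.1],
    [-0.07,0.186,-0.2],
    [-0.07,0.186,-0.3],
    [-0.07,0.186,-0.38],
    [-0.07,0.186,-0.42],
    [-0.07,0.186,-0.42],
    [-0.07,0.186,-0.42]
  ],
  "delta_rot": [
    [0,0,0],
    [0,0,0],
    [0,0,0],
    [0,0,0],
    [0,0,0],
    [0,0,0],
    [0,0,0],
    [0,0,0],
    [0,0,0]
  ]
}}

```text
time_s: 3.9
tcp_pos: [0.5348, 0.0251, 0.0868]
eef_rot: [-180.0, -0.1, -9.4]
contact_force: [-1.0, 0.6, -0.3]
gripper_width: 0.0876
gripper_force: 0.0
```

>>> {"fn": "arm_command", "kwargs": {
  "travel": [
    [0,0,0],
    [0,0,0],
    [0,0,0],
    [0,0,0],
    [0,0,0],
    [0,0,0],
    [0,0,0],
    [0,0,0]
  ],
  "delta_rot": [
    [0,0,0],
    [0,0,0],
    [0,0,0],
    [0,0,0],
    [0,0,0],
    [0,0,0],
    [0,0,0],
    [0,0,0]
  ],
  "grip": 0,
  "newtons": 55
}}

```text
time_s: 4.9
tcp_pos: [0.5339, 0.0243, 0.0855]
eef_rot: [180.0, 0.0, -9.5]
contact_force: [-0.1, 0.0, -1.1]
gripper_width: 0.0156
gripper_force: 55.0
```

```bash
python3 - <<'E'
from h import *
a,s=cap('top'); b,_=cap('scene'); c,_=cap('wrist')
print(s['tcp_pos'],s['eef_rot'],s['gripper_width'])
print(wproj(c,s,(.603,.012,.009)))
cv2.imwrite('pics/g.png',np.hstack([cv2.resize(b['img'][150:240,270:370],(450,405),interpolation=cv2.INTER_CUBIC),cv2.resize(c['img'][80:300,220:420],(350,405))])[:,:,::-1])
E
```

```text
[0.53386318 0.02429033 0.08546983] [ 1.79998689e+02  1.07136399e-02 -9.48342965e+00] 0.01559261477734379
[312.23096591 119.65666796]
```

View pics/g.png

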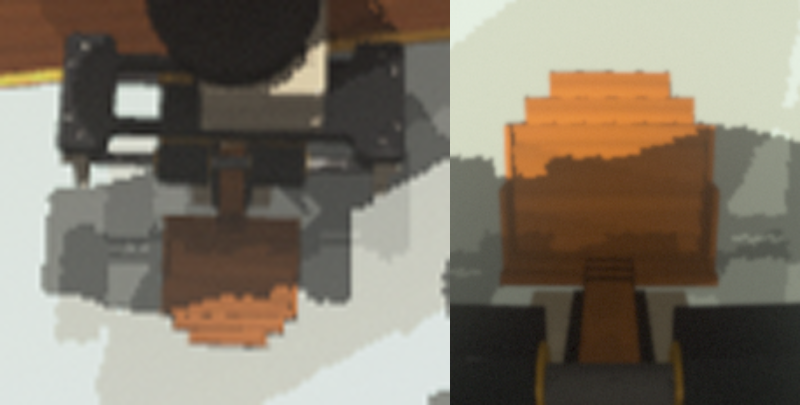

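The left panel (scene view) shows the jaws closed on the handle. The right panel (wrist view) shows the server straight in the grip, with its lip centre within 1 px of the prediction. Next I plan the carry to the dish.

```bash
cat >> h.py <<'E'
def tcp(lip,yaw,pitch):
    R=Ro.from_euler('ZY',[yaw,pitch],degrees=True); return np.array(lip)+R.apply([-.0715,0,.0795]), R*Ro.from_euler('x',180,degrees=True)
D=np.array([.583,-.213,.006]); DY=9.0
def dish(x,y=0,z=.005): return D+Ro.from_euler('z',DY,degrees=True).apply([x,y,z])
def delta(lip,yaw,pitch,s=None,base=None):
    s=s or r.get_state()
    p0,R0=base or (s['tcp_pos'],Ro.from_euler('xyz',s['eef_rot'],degrees=True))
    p,R=tcp(lip,yaw,pitch); return ((p-p0)/.5).round(4),((R*R0.inv()).as_rotvec(degrees=True)/90).round(4)
E
python3 - <<'E'
from h import *
print(delta(dish(-.010,0,.1),DY,0)); print(delta(dish(-.010,0,.05),DY,0))
E
```

```text
(array([-0.0627, -0.5   ,  0.2001]), array([ 0.000e+00, -1.000e-04,  2.053e-01]))
(array([-0.0627, -0.5   ,  0.1001]), array([ 0.000e+00, -1.000e-04,  2.053e-01]))
```

>>> {"fn": "arm_command", "kwargs": {
  "travel": [
    [0,0,0.06],
    [0,0,0.16],
    [0,-0.08,0.2],
    [-0.02,-0.18,0.2],
    [-0.04,-0.28,0.2],
    [-0.06,-0.38,0.2],
    [-0.063,-0.46,0.2],
    [-0.063,-0.5,0.2],
    [-0.063,-0.5,0.16],
    [-0.063,-0.5,0.12],
    [-0.063,-0.5,0.12],
    [-0.063,-0.5,0.12]
  ],
  "delta_rot": [
    [0,0,0],
    [0,0,0],
    [0,0,0.05],
    [0,0,0.1],
    [0,0,0.15],
    [0,0,0.2],
    [0,0,0.205],
    [0,0,0.205],
    [0,0,0.205],
    [0,0,0.205],
    [0,0,0.205],
    [0,0,0.205]
  ]
}}

```text
time_s: 6.55
tcp_pos: [0.5028, -0.2258, 0.1462]
eef_rot: [180.0, -0.0, 9.0]
contact_force: [-0.5, -0.3, -0.7]
gripper_width: 0.0161
gripper_force: 55.0
```

```bash
python3 - <<'E'
from h import *
c,s=cap('wrist'); b,_=cap('scene')
print(s['tcp_pos'],s['eef_rot'],s['contact_force'],s['time_s'])
y0,x0=40,200
im=cv2.resize(c['img'][40:300,180:460],(560,520),interpolation=cv2.INTER_CUBIC)
for X in (dish(.1,.052,.04),dish(.1,-.052,.04),dish(-.1,.052,.04),dish(-.1,-.052,.04),dish(0,.052,.04),dish(0,-.052,.04)):
    u=(wproj(c,s,X)-[180,40])*2; cv2.circle(im,tuple(int(v) for v in u.round()),3,(255,0,0),-1)
cv2.imwrite('pics/w1.png',im[:,:,::-1])
E
```

```text
[ 0.50278894 -0.22578202  0.14617995] [ 1.79977398e+02 -2.08548038e-02  8.99164238e+00] [-0.54736558 -0.29962925 -0.73262133] 6.55
```

View pics/w1.png

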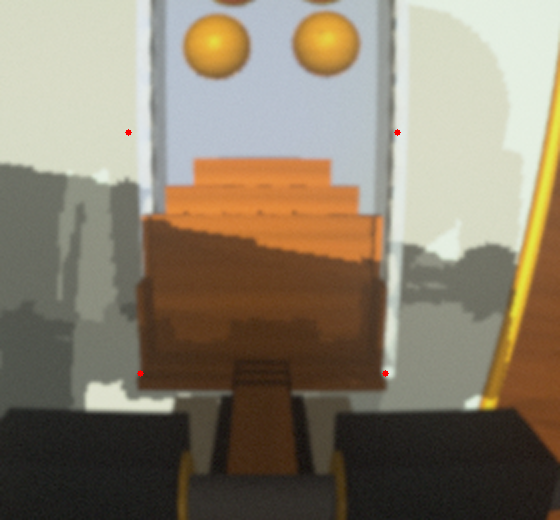

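The wrist view shows the rim's outer sides at about x=140 and 399. My drawn points sit 7 px to the left, so the dish centre is about 2.8 mm further to -y. I correct for that.

```bash
sed -i 's/^D=.*; DY/D=np.array([.5834,-.2158,.006]); DY/' h.py; python3 - <<'E'
from h import *
for x,z,p in((-.01,.034,8),(-.01,.0055,8),(.05,.0055,8),(.09,.0055,8)): print(delta(dish(x,0,z),DY,p))
E
```

```text
(array([ 0.023 , -0.002 , -0.0357]), array([-0.0137,  0.0887,  0.0001]))
(array([ 0.023 , -0.002 , -0.0927]), array([-0.0137,  0.0887,  0.0001]))
(array([ 0.1415,  0.0168, -0.0927]), array([-0.0137,  0.0887,  0.0001]))
(array([ 0.2205,  0.0293, -0.0927]), array([-0.0137,  0.0887,  0.0001]))
```

>>> {"fn": "arm_command", "kwargs": {
  "travel": [
    [0.023,-0.002,0],
    [0.023,-0.002,-0.03],
    [0.023,-0.002,-0.06],
    [0.023,-0.002,-0.08],
    [0.023,-0.002,-0.092],
    [0.023,-0.002,-0.092]
  ],
  "delta_rot": [
    [-0.0137,0.0887,0],
    [-0.0137,0.0887,0],
    [-0.0137,0.0887,0],
    [-0.0137,0.0887,0],
    [-0.0137,0.0887,0],
    [-0.0137,0.0887,0]
  ]
}}

```text
time_s: 7.4
tcp_pos: [0.5139, -0.2269, 0.0999]
eef_rot: [-180.0, 8.0, 9.0]
contact_force: [-0.3, 0.1, -1.3]
gripper_width: 0.0158
gripper_force: 55.0
```

>>> {"fn": "arm_command", "kwargs": {
  "travel": [
    [0,0,-0.001],
    [0,0,-0.002],
    [0,0,-0.003],
    [0,0,-0.003]
  ],
  "delta_rot": [
    [0,0,0],
    [0,0,0],
    [0,0,0],
    [0,0,0]
  ]
}}

```text
time_s: 7.9
tcp_pos: [0.514, -0.227, 0.0994]
eef_rot: [180.0, 8.0, 9.0]
contact_force: [-4.0, 0.9, 9.0]
gripper_width: 0.0156
gripper_force: 55.0
```

>>> {"fn": "arm_command", "kwargs": {
  "travel": [
    [0,0,0.0014],
    [0.02,0.0031,0.0014],
    [0.04,0.0063,0.0014],
    [0.06,0.0094,0.0014],
    [0.08,0.0125,0.0014],
    [0.1,0.0157,0.0014],
    [0.12,0.0188,0.0014],
    [0.14,0.022,0.0014],
    [0.14,0.022,0.0014]
  ],
  "delta_rot": [
    [0,0,0],
    [0,0,0],
    [0,0,0],
    [0,0,0],
    [0,0,0],
    [0,0,0],
    [0,0,0],
    [0,0,0],
    [0,0,0]
  ]
}}

```text
time_s: 9.02
tcp_pos: [0.5833, -0.2163, 0.0996]
eef_rot: [180.0, 8.2, 9.0]
contact_force: [-4.9, -1.4, 7.9]
gripper_width: 0.0156
gripper_force: 55.0
```

```bash
python3 - <<'E'
from h import *
c,s=cap('wrist'); b,_=cap('scene')
p=s['tcp_pos']-tcp(dish(0,0,.005),DY,8)[0]; print('lip dish x',p@[.988,.156,0],s['contact_force'])
im=np.hstack([cv2.resize(c['img'][20:220,220:420],(400,400),interpolation=cv2.INTER_CUBIC),cv2.resize(b['img'][200:280,200:280],(400,400),interpolation=cv2.INTER_CUBIC)])
cv2.imwrite('pics/w2.png',im[:,:,::-1])
E
```

```text
lip dish x 0.05954029482316661 [-4.89144966 -1.36214218  7.85185396]
```

View pics/w2.png

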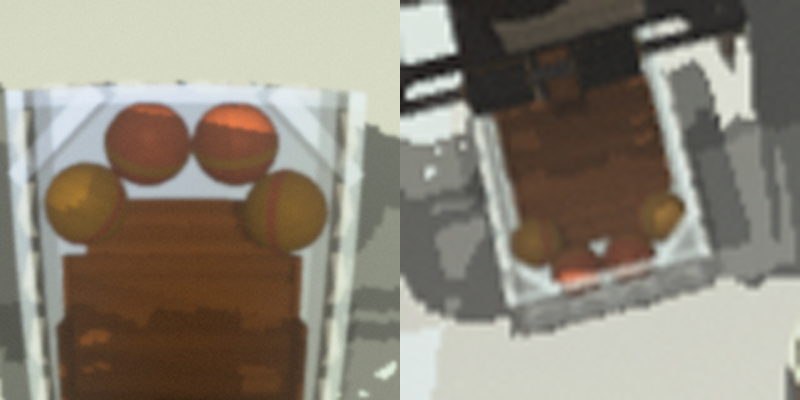

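The two reds are centred against the end wall. The two yellows sit on either side of the lip, near the cut corners. I push on gently.

>>> {"fn": "arm_command", "kwargs": {
  "travel": [
    [0.01,0.0016,0],
    [0.02,0.0031,0],
    [0.03,0.0047,0],
    [0.03,0.0047,0]
  ],
  "delta_rot": [
    [0,0,0],
    [0,0,0],
    [0,0,0],
    [0,0,0]
  ]
}}

```text
time_s: 9.62
tcp_pos: [0.5976, -0.2141, 0.0997]
eef_rot: [180.0, 8.2, 9.0]
contact_force: [-6.7, -1.2, 9.1]
gripper_width: 0.0158
gripper_force: 55.0
```

>>> {"fn": "arm_command", "kwargs": {
  "travel": [
    [0.01,0.0016,0],
    [0.02,0.0031,0],
    [0.02,0.0031,0]
  ],
  "delta_rot": [
    [0,0,0],
    [0,0,0],
    [0,0,0]
  ]
}}

```text
time_s: 10.0
tcp_pos: [0.607, -0.2127, 0.0998]
eef_rot: [-180.0, 8.3, 9.0]
contact_force: [-8.0, -1.3, 9.8]
gripper_width: 0.0158
gripper_force: 55.0
```

```bash
python3 - <<'E'
from h import *
c,s=cap('wrist'); b,_=cap('scene')
p=s['tcp_pos']-tcp(dish(0,0,.005),DY,8)[0]; print('lip dish x',p@[.988,.156,0],s['contact_force'])
im=np.hstack([cv2.resize(c['img'][20:220,220:420],(400,400),interpolation=cv2.INTER_CUBIC),cv2.resize(b['img'][200:280,200:280],(400,400),interpolation=cv2.INTER_CUBIC)])
cv2.imwrite('pics/w3.png',im[:,:,::-1])
E
```

```text
lip dish x 0.08354756318870901 [-7.99654518 -1.30663091  9.78899595]
```

```bash
python3 - <<'E'
import cv2,numpy as np
for f in('w2','w3'):
    im=cv2.imread(f'pics/{f}.png')[:,:400]; h=cv2.cvtColor(im,cv2.COLOR_BGR2HSV); g=cv2.medianBlur(h[...,1],5)
    for ch in (g,cv2.cvtColor(im,cv2.COLOR_BGR2GRAY)):
        c=cv2.HoughCircles(ch,cv2.HOUGH_GRADIENT,1.5,50,param1=80,param2=22,minRadius=34,maxRadius=50)
        for x,y,q in ([] if c is None else c[0][:9]):
            print(f,x,y,q,h[max(int(y)-6,0):int(y)+6,int(x)-6:int(x)+6].reshape(-1,3).mean(0).round())
        print()
E
```

```text
w2 236.25 143.25 40.75 [  9. 141. 132.]
w2 147.75 144.75 42.4 [  9. 144. 130.]
w2 282.75 212.25 42.55 [ 17. 158. 120.]
w2 86.25 206.25 42.4 [ 18. 163. 129.]

w2 234.75 141.75 42.55 [  9. 141. 131.]
w2 284.25 212.25 42.25 [ 18. 159. 121.]
w2 87.75 204.75 42.4 [ 18. 164. 131.]
w2 144.75 144.75 40.9 [  9. 142. 128.]

w3 95.25 272.25 40.6 [ 18. 166. 127.]
w3 267.75 296.25 41.8 [ 18. 172. 122.]
w3 237.75 216.75 45.55 [  9. 144. 122.]

w3 242.25 218.25 43.15 [  9. 145. 124.]
w3 95.25 272.25 42.1 [ 18. 166. 127.]
w3 78.75 215.25 49.15 [100.  21. 202.]
w3 155.25 218.25 45.25 [ 12. 152. 127.]
w3 293.25 201.75 37.45 [ 83.  12. 222.]
w3 362.25 356.25 47.5 [ 38.  27. 145.]
w3 374.25 275.25 40.9 [ 39.  27. 145.]
```

Hough circles find all four balls over the server's floor, behind the lip line. I push the last few millimetres.

>>> {"fn": "arm_command", "kwargs": {
  "travel": [
    [0.008,0.0013,0],
    [0.016,0.0025,0],
    [0.02,0.0031,0],
    [0.02,0.0031,0]
  ],
  "delta_rot": [
    [0,0,0],
    [0,0,0],
    [0,0,0],
    [0,0,0]
  ]
}}

```text
time_s: 10.6
tcp_pos: [0.6156, -0.2115, 0.1]
eef_rot: [-180.0, 8.4, 8.9]
contact_force: [-11.9, -1.9, 13.3]
gripper_width: 0.0157
gripper_force: 55.0
```

```bash
cat >> h.py <<'E'
def balls(f):
    c,s=cap('wrist'); im=cv2.resize(c['img'][20:220,220:420],(400,400),interpolation=cv2.INTER_CUBIC)[:,:,::-1]
    cv2.imwrite(f'pics/{f}.png',im); h=cv2.cvtColor(np.ascontiguousarray(im),cv2.COLOR_BGR2HSV); out=[]
    for ch in (cv2.medianBlur(h[...,1],5),cv2.cvtColor(im,cv2.COLOR_BGR2GRAY)):
        k=cv2.HoughCircles(ch,cv2.HOUGH_GRADIENT,1.5,50,param1=80,param2=20,minRadius=34,maxRadius=56)
        for x,y,q in ([] if k is None else k[0][:9]):
            m=h[max(int(y)-6,0):int(y)+6,int(x)-6:int(x)+6].reshape(-1,3).mean(0).round()
            if m[1]>90: print(f,x,y,q,m)
    return c,s
E
python3 - <<'E'
from h import *
c,s=balls('w4'); p=s['tcp_pos']-tcp(dish(0,0,.005),DY,8)[0]; print('lip dish x',p@[.988,.156,0],s['contact_force'],s['tcp_pos'],s['eef_rot'])
# tilt back: lip-origin rows from now
R0=Ro.from_euler('xyz',s['eef_rot'],degrees=True)
for lx,z,pt in((.0935,.006,0),(.090,.012,-10),(.088,.02,-16)): print(delta(dish(lx,0,z),DY,pt,base=(s['tcp_pos'],R0)))
E
```

```text
w4 89.25 297.75 35.65 [ 17. 166. 126.]
w4 233.25 251.25 51.25 [ 10. 151. 114.]
w4 233.25 252.75 53.5 [ 11. 152. 114.]
w4 92.25 299.25 39.85 [ 17. 166. 126.]
w4 125.25 239.25 40.15 [ 14. 143. 107.]
w4 261.75 354.75 55.15 [ 13. 153.  90.]
w4 92.25 366.75 41.8 [ 13. 151.  96.]
lip dish x 0.09223647141805047 [-11.93316061  -1.861349    13.27730264] [ 0.61559138 -0.21145925  0.09996156] [-179.98107338    8.42872971    8.93724718]
(array([-0.0209, -0.0018, -0.0169]), array([ 0.0144, -0.0925,  0.0007]))
(array([-0.053 , -0.0069, -0.0322]), array([ 0.0317, -0.2023,  0.0007]))
(array([-0.0696, -0.0095, -0.0345]), array([ 0.0421, -0.2681,  0.0007]))
```

>>> {"fn": "arm_command", "kwargs": {
  "travel": [
    [-0.01,-0.001,-0.008],
    [-0.02,-0.002,-0.0145],
    [-0.037,-0.0045,-0.016],
    [-0.053,-0.007,-0.016],
    [-0.0696,-0.0095,-0.018],
    [-0.0696,-0.0095,-0.01],
    [-0.0696,-0.0095,-0.01]
  ],
  "delta_rot": [
    [0.007,-0.046,0],
    [0.0144,-0.0925,0.0007],
    [0.025,-0.158,0.0007],
    [0.0317,-0.2023,0.0007],
    [0.0421,-0.2681,0.0007],
    [0.0421,-0.2681,0.0007],
    [0.0421,-0.2681,0.0007]
  ]
}}

```text
time_s: 11.52
tcp_pos: [0.5847, -0.2152, 0.0943]
eef_rot: [180.0, -16.4, 9.1]
contact_force: [-0.2, 0.1, -1.5]
gripper_width: 0.0158
gripper_force: 55.0
```

```bash
python3 - <<'E'
from h import *
c,s=balls('w5'); print(s['contact_force'],s['tcp_pos'],s['eef_rot'])
E
```

```text
w5 108.75 369.75 35.8 [ 22. 200. 215.]
w5 180.75 326.25 43.15 [ 17. 158. 218.]
w5 116.25 369.75 41.8 [ 22. 200. 216.]
w5 257.25 291.75 40.3 [ 15. 157. 218.]
w5 152.25 242.25 53.5 [ 14. 180. 213.]
w5 87.75 236.25 38.5 [ 20. 106. 186.]
w5 258.75 371.25 37.0 [ 23. 198. 215.]
[-0.17246781  0.09106825 -1.53767859] [ 0.58467844 -0.21521263  0.09434575] [179.96356003 -16.36080142   9.05204716]
```

>>> {"fn": "arm_command", "kwargs": {
  "travel": [
    [0,0,0.03],
    [0,0,0.07],
    [0,0,0.12],
    [0,0,0.17],
    [0,0,0.22],
    [0,0,0.25],
    [0,0,0.25],
    [0,0,0.25]
  ],
  "delta_rot": [
    [0,0,0],
    [0,0,0],
    [0,0,0],
    [0,0,0],
    [0,0,0],
    [0,0,0],
    [0,0,0],
    [0,0,0]
  ]
}}

```text
time_s: 12.58
tcp_pos: [0.5836, -0.2148, 0.2177]
eef_rot: [-180.0, -16.3, 9.0]
contact_force: [-0.2, 0.6, -2.5]
gripper_width: 0.016
gripper_force: 55.0
```

```bash
python3 - <<'E'
from h import *
c,s=balls('w6'); print(s['contact_force'],s['tcp_pos'],s['eef_rot'],s['joints'],s['time_s'])
b,_=cap('scene','s6'); 
h=cv2.cvtColor(b['img'],cv2.COLOR_RGB2HSV)
m=((h[...,0]>3)&(h[...,0]<30)&(h[...,1]>100)&(h[...,2]>90)).astype(np.uint8)
poly=np.array([proj(b,dish(x,y,.02)) for x,y in((-.1,-.05),(.1,-.05),(.1,.05),(-.1,.05))]).astype(np.int32)
z=np.zeros_like(m);cv2.fillPoly(z,[poly],1); print('orange px in dish poly',(m&z).sum(), poly.tolist())
k,l,st,ce=cv2.connectedComponentsWithStats(m&z); print(st[1:],ce[1:].round())
E
```

```text
w6 108.75 369.75 37.0 [ 23. 195. 224.]
w6 260.25 290.25 41.5 [ 16. 153. 226.]
w6 188.25 338.25 48.4 [ 15. 167. 226.]
w6 116.25 369.75 43.0 [ 22. 198. 224.]
w6 245.25 368.25 48.55 [ 22. 204. 223.]
w6 110.25 290.25 48.55 [ 14. 177. 208.]
w6 147.75 3.75 50.2 [ 13. 174. 120.]
[-0.24460534  0.61300197 -2.45462977] [ 0.58359495 -0.21480515  0.21767592] [-179.96268941  -16.25969558    9.01861841] [ -4.62422206   9.4170953  -18.12547292  -5.25109192 -46.76197863
 106.71947012] 12.575
orange px in dish poly 872 [[210, 200], [223, 263], [261, 253], [245, 191]]
[[223 196   3   4  10]
 [212 199  39  35 844]
 [225 201   2   1   2]
 [226 203   3   1   3]
 [226 205   6   3  13]] [[224. 198.]
 [232. 218.]
 [226. 201.]
 [227. 203.]
 [228. 206.]]h.py:35: RuntimeWarning: Mean of empty slice.
  m=h[max(int(y)-6,0):int(y)+6,int(x)-6:int(x)+6].reshape(-1,3).mean(0).round()
  ret = um.true_divide(
```

Four balls ride in the server, and no orange is left at the dish's far end. Next I plan the turn and carry to the tin.

```bash
cat >> h.py <<'E'
TIN=np.array([.590,.211,0]); PY=-185.
def pour(d,z,pitch,yaw=PY):
    u=Ro.from_euler('z',yaw,degrees=True).apply([d,0,0]); return tcp(TIN+u+[0,0,z],yaw,pitch)
def rows(poses,p0,R0):
    t=[((p-p0)/.5).round(3).tolist() for p,_ in poses]; q=[((R*R0.inv()).as_rotvec(degrees=True)/90).round(3).tolist() for _,R in poses]
    print(t);print(q)
E
python3 - <<'E'
from h import *
s=r.get_state(); p0=s['tcp_pos']; pe=pour(.025,.21,-15)[0]; print(pe)
N=32; P=[]
for i in range(1,N+1):
    f=i/N; f=f*f*(3-2*f); zf=min(1,2*f)
    p=p0+(pe-p0)*[f,f,zf]; R=Ro.from_euler('ZY',[9+(PY-9)*f,-16+f],degrees=True)*Ro.from_euler('x',180,degrees=True); P.append((p,R))
b=(p0,Ro.from_euler('xyz',s['eef_rot'],degrees=True))
for k in(0,12,20):
    e={0:12,12:20,20:32}[k]
    rows(P[k:e],*b); b=P[e-1]
E
```

```text
[0.65439384 0.20536627 0.26828554]
[[0.0, 0.002, 0.001], [0.002, 0.009, 0.002], [0.004, 0.021, 0.005], [0.006, 0.036, 0.009], [0.009, 0.055, 0.013], [0.013, 0.078, 0.019], [0.017, 0.103, 0.025], [0.022, 0.131, 0.032], [0.027, 0.162, 0.039], [0.033, 0.195, 0.047], [0.039, 0.23, 0.056], [0.045, 0.266, 0.064]]
[[-0.001, 0.003, -0.007], [-0.001, 0.003, -0.025], [-0.001, 0.003, -0.054], [-0.001, 0.003, -0.093], [-0.001, 0.003, -0.142], [-0.0, 0.004, -0.199], [-0.0, 0.004, -0.265], [0.0, 0.004, -0.337], [0.0, 0.005, -0.416], [0.001, 0.005, -0.5], [0.001, 0.006, -0.589], [0.002, 0.006, -0.682]]
[[0.006, 0.038, 0.009], [0.013, 0.076, 0.018], [0.019, 0.115, 0.028], [0.026, 0.154, 0.037], [0.033, 0.194, 0.037], [0.039, 0.233, 0.037], [0.046, 0.271, 0.037], [0.052, 0.309, 0.037]]
[[0.0, 0.0, -0.096], [0.001, 0.0, -0.195], [0.001, 0.001, -0.295], [0.002, 0.001, -0.396], [0.003, 0.001, -0.497], [0.003, 0.001, -0.597], [0.004, 0.0, -0.695], [0.004, 0.0, -0.791]]
[[0.006, 0.036, 0.0], [0.012, 0.071, 0.0], [0.018, 0.104, 0.0], [0.023, 0.135, 0.0], [0.027, 0.163, 0.0], [0.032, 0.188, 0.0], [0.036, 0.211, 0.0], [0.039, 0.23, 0.0], [0.041, 0.245, 0.0], [0.043, 0.257, 0.0], [0.044, 0.264, 0.0], [0.045, 0.266, 0.0]]
[[0.0, -0.0, -0.093], [0.001, -0.001, -0.182], [0.001, -0.001, -0.266], [0.001, -0.001, -0.345], [0.001, -0.002, -0.418], [0.001, -0.002, -0.483], [0.002, -0.002, -0.541], [0.002, -0.003, -0.589], [0.002, -0.003, -0.629], [0.002, -0.003, -0.658], [0.002, -0.003, -0.676], [0.002, -0.003, -0.682]]
```

>>> {"fn": "arm_command", "kwargs": {
  "travel": [
    [0,0.002,0.01],
    [0.002,0.009,0.02],
    [0.004,0.021,0.035],
    [0.006,0.036,0.05],
    [0.009,0.055,0.065],
    [0.013,0.078,0.08],
    [0.017,0.103,0.095],
    [0.022,0.131,0.11],
    [0.027,0.162,0.125],
    [0.033,0.195,0.14],
    [0.039,0.23,0.155],
    [0.045,0.266,0.165]
  ],
  "delta_rot": [
    [0,0,-0.007],
    [0,0,-0.025],
    [0,0,-0.054],
    [0,0,-0.093],
    [0,0,-0.142],
    [0,0,-0.199],
    [0,0,-0.265],
    [0,0,-0.337],
    [0,0,-0.416],
    [0,0,-0.5],
    [0,0,-0.589],
    [0,0,-0.682]
  ]
}}

```text
time_s: 14.18
tcp_pos: [0.6067, -0.0813, 0.3018]
eef_rot: [-180.0, -16.4, -52.7]
contact_force: [0.6, -0.0, -2.2]
gripper_width: 0.0161
gripper_force: 55.0
```

>>> {"fn": "arm_command", "kwargs": {
  "travel": [
    [0.006,0.038,0.01],
    [0.013,0.076,0.015],
    [0.019,0.115,0.015],
    [0.026,0.154,0.015],
    [0.033,0.194,0.015],
    [0.039,0.233,0.015],
    [0.046,0.271,0.015],
    [0.052,0.309,0.015]
  ],
  "delta_rot": [
    [0,0,-0.096],
    [0,0,-0.195],
    [0,0,-0.295],
    [0,0,-0.396],
    [0,0,-0.497],
    [0,0,-0.597],
    [0,0,-0.695],
    [0,0,-0.791]
  ]
}}

```text
time_s: 15.18
tcp_pos: [0.6331, 0.0736, 0.3084]
eef_rot: [-180.0, -16.3, -123.8]
contact_force: [0.5, 0.4, -1.9]
gripper_width: 0.0159
gripper_force: 55.0
```

>>> {"fn": "arm_command", "kwargs": {
  "travel": [
    [0.006,0.036,0],
    [0.012,0.071,0],
    [0.018,0.104,0],
    [0.023,0.135,0],
    [0.027,0.163,0],
    [0.032,0.188,0],
    [0.036,0.211,0],
    [0.039,0.23,0],
    [0.041,0.245,0],
    [0.043,0.257,0],
    [0.044,0.264,0],
    [0.045,0.266,0],
    [0.045,0.266,0],
    [0.045,0.266,0]
  ],
  "delta_rot": [
    [0,0,-0.093],
    [0,0,-0.182],
    [0,0,-0.266],
    [0,0,-0.345],
    [0,0,-0.418],
    [0,0,-0.483],
    [0,0,-0.541],
    [0,0,-0.589],
    [0,0,-0.629],
    [0,0,-0.658],
    [0,0,-0.676],
    [0,0,-0.682],
    [0,0,-0.682],
    [0,0,-0.682]
  ]
}}

```text
time_s: 16.92
tcp_pos: [0.6551, 0.2053, 0.3088]
eef_rot: [180.0, -16.3, 175.1]
contact_force: [-0.6, 0.1, -2.6]
gripper_width: 0.0158
gripper_force: 55.0
```

```bash
python3 - <<'E'
from h import *
c,s=balls('w7'); b,_=cap('scene','s7'); a,_=cap('top','t7')
print(s['contact_force'],s['tcp_pos'],s['eef_rot'],s['joints'],s['time_s'])
h=cv2.cvtColor(b['img'],cv2.COLOR_RGB2HSV)
m=((h[...,0]>3)&(h[...,0]<30)&(h[...,1]>100)&(h[...,2]>90)).astype(np.uint8)
poly=np.array([proj(b,dish(x,y,.02)) for x,y in((-.1,-.05),(.1,-.05),(.1,.05),(-.1,.05))]).astype(np.int32)
z=np.zeros_like(m);cv2.fillPoly(z,[poly],1); k,l,st,ce=cv2.connectedComponentsWithStats(m&z); print('dish',st[1:],ce[1:].round())
k,l,st,ce=cv2.connectedComponentsWithStats(m)
for i in range(1,k):
    if st[i,4]>12 and 190<ce[i][0]<460 and 155<ce[i][1]<310: print(st[i],ce[i].round())
im=np.hstack([cv2.resize(c['img'][60:220,200:440],(480,320)),cv2.resize(b['img'][150:230,355:435],(320,320))]);cv2.imwrite('pics/v7.png',im[:,:,::-1])
R=Ro.from_euler('xyz',s['eef_rot'],degrees=True)
P=[pour(*q) for q in((.025,.15,-15),(.025,.115,-10),(.025,.098,-3),(.025,.093,5),(.02,.088,14),(.013,.082,23),(.007,.078,32),(.003,.075,41),(0,.075,50),(0,.075,58))]
rows(P,s['tcp_pos'],R)
E
```

```text
w7 270.75 290.25 40.45 [ 10. 152. 131.]
w7 122.25 369.75 51.55 [ 21. 200. 223.]
w7 182.25 341.25 48.55 [ 11. 187. 224.]
w7 107.25 345.75 51.85 [ 19. 190. 203.]
w7 257.25 291.75 53.5 [ 10. 152. 124.]
w7 107.25 281.25 55.15 [ 13. 174. 193.]
w7 383.25 122.25 48.55 [ 12. 150. 126.]
[-0.61289551  0.08849251 -2.63256138] [0.6551367  0.20534323 0.30876047] [179.99566783 -16.34382902 175.10316666] [  28.62320422   29.70231796   25.00283153   -9.05405677  -98.92565218
 -123.85757415] 16.925
dish [] []
[     0      3    640    397 131118] [294. 215.]
[442 159  12   7  42] [450. 163.]
[389 172  10   3  24] [394. 173.]
[423 282  21  46 273] [431. 300.]
[[-0.001, 0.0, -0.201], [-0.012, 0.001, -0.256], [-0.03, 0.002, -0.27], [-0.052, 0.004, -0.261], [-0.07, 0.006, -0.253], [-0.087, 0.008, -0.251], [-0.107, 0.009, -0.251], [-0.133, 0.012, -0.254], [-0.16, 0.014, -0.256], [-0.189, 0.016, -0.262]]
[[-0.001, -0.015, -0.001], [-0.006, -0.07, -0.001], [-0.013, -0.148, -0.001], [-0.021, -0.236, -0.001], [-0.029, -0.336, -0.001], [-0.038, -0.436, -0.001], [-0.046, -0.535, -0.001], [-0.055, -0.635, -0.001], [-0.064, -0.734, -0.001], [-0.071, -0.823, -0.001]]
```

>>> {"fn": "arm_command", "kwargs": {
  "travel": [
    [0,0,-0.05],
    [0,0,-0.1],
    [0,0,-0.16],
    [-0.002,0,-0.205],
    [-0.012,0.001,-0.24],
    [-0.012,0.001,-0.256]
  ],
  "delta_rot": [
    [0,0,0],
    [0,0,0],
    [0,0,0],
    [0,-0.015,0],
    [-0.006,-0.05,0],
    [-0.006,-0.07,0]
  ]
}}

```text
time_s: 17.82
tcp_pos: [0.6483, 0.2059, 0.1797]
eef_rot: [-180.0, -10.0, 175.1]
contact_force: [-0.9, -0.5, -2.5]
gripper_width: 0.0156
gripper_force: 55.0
```

>>> {"fn": "arm_command", "kwargs": {
  "travel": [
    [-0.018,0.001,-0.014],
    [-0.04,0.003,-0.005],
    [-0.058,0.005,0.003],
    [-0.075,0.007,0.005],
    [-0.095,0.008,0.005],
    [-0.121,0.011,0.002],
    [-0.148,0.013,0],
    [-0.177,0.015,-0.006],
    [-0.177,0.015,-0.006],
    [-0.177,0.015,-0.006],
    [-0.177,0.015,-0.006],
    [-0.177,0.015,-0.006]
  ],
  "delta_rot": [
    [-0.007,-0.078,0],
    [-0.015,-0.166,0],
    [-0.023,-0.266,0],
    [-0.032,-0.366,0],
    [-0.04,-0.465,0],
    [-0.049,-0.565,0],
    [-0.058,-0.664,0],
    [-0.065,-0.753,0],
    [-0.065,-0.753,0],
    [-0.065,-0.753,0],
    [-0.065,-0.753,0],
    [-0.065,-0.753,0]
  ]
}}

```text
time_s: 19.32
tcp_pos: [0.5346, 0.0684, 0.362]
eef_rot: [179.7, 45.9, -178.1]
contact_force: [0.5, -0.4, -0.8]
gripper_width: 0.0152
gripper_force: 55.0
```

```bash
python3 - <<'E'
from h import *
c,s=balls('w8'); b,_=cap('scene','s8'); a,_=cap('top','t8')
print(s['contact_force'],s['tcp_pos'],s['eef_rot'],s['joints'],s['time_s'])
im=np.hstack([cv2.resize(c['img'],(512,320)),cv2.resize(b['img'][150:230,355:435],(288,320))]);cv2.imwrite('pics/v8.png',im[:,:,::-1])
E
```

```text
w8 291.75 266.25 39.85 [ 14. 167. 123.]
w8 240.75 239.25 41.8 [ 13. 170. 156.]
w8 395.25 300.75 43.0 [ 20. 153. 198.]
w8 134.25 204.75 51.85 [ 15. 118. 101.]
w8 378.75 51.75 55.15 [ 17.  91. 198.]
w8 74.25 260.25 55.15 [ 14. 174. 154.]
w8 15.75 275.25 46.75 [ 15. 179. 215.]
[ 0.50653275 -0.37117718 -0.83816761] [0.53461668 0.0683716  0.36203885] [ 179.65392394   45.88071815 -178.11257792] [  27.47446939  -19.27804486  -58.22647488   66.45243536  -19.40592898
 -173.60110189] 19.325
```

```bash
python3 - <<'E'
import cv2,numpy as np
a=cv2.imread('pics/t8.png')[95:260,190:460]; b=cv2.imread('pics/s8.png')[150:320,180:460]; w=cv2.imread('pics/w8.png')
f=lambda i:cv2.resize(i,(490,300),interpolation=cv2.INTER_CUBIC)
c8=cv2.imread('pics/v8.png')[:,:512]
cv2.imwrite('pics/last.png',np.hstack([np.vstack([f(a),f(b)]),np.vstack([cv2.resize(c8,(310,240)),cv2.resize(w,(310,360))])]))
E
```

```text
(no output)
```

View pics/last.png

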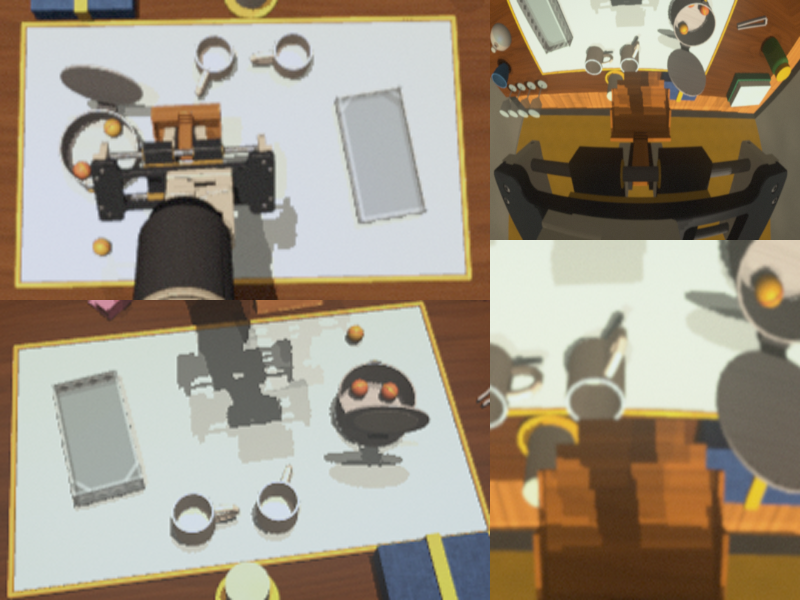

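The pour pose ran into joint limits, but most balls dropped. The top panel shows balls at (113,127) and (81,170) in the tin, and one yellow ball lies on the tray at (100,246). First I back the arm out of the limit.

>>> {"fn": "arm_command", "kwargs": {
  "travel": [
    [0,-0.05,0.1],
    [0,-0.1,0.2],
    [0,-0.2,0.25],
    [0,-0.2,0.25],
    [0,-0.2,0.25],
    [0,-0.2,0.25],
    [0,-0.2,0.25],
    [0,-0.2,0.25],
    [0,-0.2,0.25]
  ],
  "delta_rot": [
    [0.01,0.1,0],
    [0.02,0.2,0],
    [0.03,0.3,0],
    [0.04,0.4,0],
    [0.05,0.5,0],
    [0.055,0.6,0],
    [0.057,0.64,0],
    [0.057,0.64,0],
    [0.057,0.64,0]
  ]
}}

```text
time_s: 20.6
tcp_pos: [0.5369, -0.0307, 0.483]
eef_rot: [173.6, -12.1, 179.8]
contact_force: [-0.3, 0.3, -1.6]
gripper_width: 0.0161
gripper_force: 55.0
```

```bash
cat >> h.py <<'E'
def find(f):
    for n in('top','scene'):
        c,_=cap(n,f+n); h=cv2.cvtColor(c['img'],cv2.COLOR_RGB2HSV)
        m=((h[...,0]>3)&(h[...,0]<26)&(h[...,1]>110)&(h[...,2]>120)).astype(np.uint8)
        w=np.zeros_like(m); q=np.array([proj(c,(x,y,.02)) for x,y in((.398,-.345),(.80,-.345),(.80,.345),(.398,.345))]).astype(np.int32); cv2.fillPoly(w,[q],1)
        k,l,st,ce=cv2.connectedComponentsWithStats(m&w)
        for i in range(1,k):
            if st[i,4]>5: print(n,st[i],ce[i].round(1),ray(c,*ce[i],.02)[:2].round(4),c['img'][int(ce[i][1]),int(ce[i][0])])
E
python3 - <<'E'
from h import *
s=r.get_state(); print(s['contact_force'],s['tcp_pos'],s['eef_rot'],s['joints'].round(1),s['time_s'])
find('f9')
E
```

```text
[-0.3264988   0.31147639 -1.58320262] [ 0.53688458 -0.03066497  0.48298163] [173.60089979 -12.07892627 179.84281374] [  11.3   11.8   21.1   -9.2 -109.6 -104.4] 20.6
top [321 107   8   1   8] [324.5 107. ] [ 0.803  -0.0091] [205 186 107]
top [399 106  12   1  12] [404.5 106. ] [ 0.8026 -0.2437] [201 179 113]
top [440 129   1   6   6] [440.  131.5] [ 0.7236 -0.3435] [209 179 105]
top [441 145   1   6   6] [441.  147.5] [ 0.6756 -0.3437] [210 179 104]
top [323 152   1   8   8] [323.  155.5] [ 0.6572 -0.0022] [167 146  93]
top [442 160   1   8   8] [442.  163.5] [ 0.6283 -0.3438] [210 181 104]
top [202 171   1  16  16] [202.  178.5] [0.5954 0.3436] [200 165  84]
top [443 175   1   9   9] [443. 179.] [ 0.5829 -0.344 ] [210 181  99]
top [327 176  32  33 798] [342.3 191.8] [ 0.5504 -0.0551] [183 123  69]
top [444 190   1  11  11] [444. 195.] [ 0.5365 -0.3441] [209 181 100]
top [201 192   1   7   7] [201. 195.] [0.5478 0.3453] [202 181  89]
top [445 205   1  12  12] [445.  210.5] [ 0.4921 -0.3443] [209 183  99]
top [446 221   1  13  13] [446. 227.] [ 0.4453 -0.3444] [210 182 101]
top [201 223   1   8   8] [201.  226.5] [0.4583 0.3432] [194 158  78]
top [199 231   2  18  20] [199.7 239.1] [0.4231 0.346 ] [209 195  97]
top [447 237   1   7   7] [447. 240.] [ 0.4089 -0.345 ] [210 183  93]
scene [319 151 101  13 191] [368.5 157. ] [0.3986 0.1873] [160 134  67]
scene [379 165   9   7  49] [382.8 168. ] [0.4437 0.2218] [214 153  85]
scene [251 166  27   5  44] [264.6 168.2] [ 0.399  -0.1237] [214 186  86]
scene [185 169  65 143 456] [195.  226.3] [ 0.567  -0.3246] [216 225 220]
scene [381 195   9   9  65] [385.2 198.8] [0.5485 0.2067] [217 180 102]
scene [398 197  10   9  63] [402.4 200.7] [0.5609 0.2537] [213 184  99]
scene [455 265   2   6   6] [455.5 267.5] [0.7757 0.3443] [185 148 104]
```

```bash
python3 - <<'E'
from h import *
s=r.get_state(); p0=s['tcp_pos']; R0=Ro.from_euler('xyz',s['eef_rot'],degrees=True)
pe=np.array([.40,.2235,.28]); N=22; P=[]
for i in range(1,N+1):
    f=i/N; P.append((p0+(pe-p0)*f, Ro.from_euler('ZY',[-180+176*f,-12*(1-f)],degrees=True)*Ro.from_euler('x',180,degrees=True)))
rows(P[:10],p0,R0); b=P[9]; rows(P[10:19],*b); b=P[18]; rows(P[19:],*b)
E
```

```text
[[-0.012, 0.023, -0.019], [-0.025, 0.046, -0.037], [-0.037, 0.069, -0.056], [-0.049, 0.092, -0.075], [-0.062, 0.116, -0.093], [-0.074, 0.139, -0.112], [-0.086, 0.162, -0.131], [-0.098, 0.185, -0.149], [-0.111, 0.208, -0.168], [-0.123, 0.231, -0.187]]
[[-0.069, -0.008, 0.105], [-0.068, -0.019, 0.193], [-0.066, -0.03, 0.281], [-0.062, -0.04, 0.37], [-0.058, -0.051, 0.458], [-0.052, -0.061, 0.547], [-0.045, -0.071, 0.635], [-0.037, -0.08, 0.723], [-0.028, -0.089, 0.812], [-0.018, -0.097, 0.9]]
[[-0.012, 0.023, -0.019], [-0.025, 0.046, -0.037], [-0.037, 0.069, -0.056], [-0.049, 0.092, -0.075], [-0.062, 0.116, -0.093], [-0.074, 0.139, -0.112], [-0.086, 0.162, -0.131], [-0.098, 0.185, -0.149], [-0.111, 0.208, -0.168]]
[[0.006, -0.001, 0.089], [0.012, -0.0, 0.178], [0.018, 0.001, 0.267], [0.024, 0.003, 0.356], [0.03, 0.005, 0.444], [0.036, 0.009, 0.533], [0.042, 0.014, 0.622], [0.047, 0.019, 0.711], [0.052, 0.026, 0.799]]
[[-0.012, 0.023, -0.019], [-0.025, 0.046, -0.037], [-0.037, 0.069, -0.056]]
[[0.002, 0.006, 0.089], [0.004, 0.011, 0.178], [0.005, 0.018, 0.267]]
```

>>> {"fn": "arm_command", "kwargs": {
  "travel": [
    [-0.012,0.023,-0.019],
    [-0.025,0.046,-0.037],
    [-0.037,0.069,-0.056],
    [-0.049,0.092,-0.075],
    [-0.062,0.116,-0.093],
    [-0.074,0.139,-0.112],
    [-0.086,0.162,-0.131],
    [-0.098,0.185,-0.149],
    [-0.111,0.208,-0.168],
    [-0.123,0.231,-0.187]
  ],
  "delta_rot": [
    [-0.069,-0.008,0.105],
    [-0.068,-0.019,0.193],
    [-0.066,-0.03,0.281],
    [-0.062,-0.04,0.37],
    [-0.058,-0.051,0.458],
    [-0.052,-0.061,0.547],
    [-0.045,-0.071,0.635],
    [-0.037,-0.08,0.723],
    [-0.028,-0.089,0.812],
    [-0.018,-0.097,0.9]
  ]
}}

```text
time_s: 21.95
tcp_pos: [0.4723, 0.0848, 0.3936]
eef_rot: [-179.9, -6.4, -99.7]
contact_force: [0.0, 0.3, -1.1]
gripper_width: 0.0163
gripper_force: 55.0
```

>>> {"fn": "arm_command", "kwargs": {
  "travel": [
    [-0.012,0.023,-0.019],
    [-0.025,0.046,-0.037],
    [-0.037,0.069,-0.056],
    [-0.049,0.092,-0.075],
    [-0.062,0.116,-0.093],
    [-0.074,0.139,-0.112],
    [-0.086,0.162,-0.131],
    [-0.098,0.185,-0.149],
    [-0.111,0.208,-0.168]
  ],
  "delta_rot": [
    [0.006,0,0.089],
    [0.012,0,0.178],
    [0.018,0.001,0.267],
    [0.024,0.003,0.356],
    [0.03,0.005,0.444],
    [0.036,0.009,0.533],
    [0.042,0.014,0.622],
    [0.047,0.019,0.711],
    [0.052,0.026,0.799]
  ]
}}

```text
time_s: 23.08
tcp_pos: [0.4171, 0.1887, 0.3096]
eef_rot: [-179.9, -1.8, -27.7]
contact_force: [0.3, 0.3, -1.2]
gripper_width: 0.016
gripper_force: 55.0
```

>>> {"fn": "arm_command", "kwargs": {
  "travel": [
    [-0.012,0.023,-0.019],
    [-0.025,0.046,-0.037],
    [-0.037,0.069,-0.056],
    [-0.037,0.069,-0.056],
    [-0.037,0.069,-0.056],
    [-0.037,0.069,-0.056]
  ],
  "delta_rot": [
    [0.002,0.006,0.089],
    [0.004,0.011,0.178],
    [0.005,0.018,0.267],
    [0.005,0.018,0.267],
    [0.005,0.018,0.267],
    [0.005,0.018,0.267]
  ]
}}

```text
time_s: 23.82
tcp_pos: [0.3995, 0.2229, 0.2813]
eef_rot: [179.9, -0.1, -4.1]
contact_force: [0.3, 1.0, -1.2]
gripper_width: 0.0156
gripper_force: 55.0
```

```bash
python3 - <<'E'
from h import *
s=r.get_state(); print(s['contact_force'],s['tcp_pos'],s['eef_rot'],s['joints'].round(1),s['time_s'])
c,s=cap('wrist','w10'); a,_=cap('top','t10'); b,_=cap('scene','s10')
hs=cv2.cvtColor(c['img'],cv2.COLOR_RGB2HSV)
m=((hs[...,0]>3)&(hs[...,0]<28)&(hs[...,1]>90)&(hs[...,2]>60)).astype(np.uint8)
k,l,st,ce=cv2.connectedComponentsWithStats(m)
for i in range(1,k):
    if 30<st[i,4]<3000: print(st[i],ce[i].round(1),wray(c,s,*ce[i],.02)[:2].round(4),c['img'][int(ce[i][1]),int(ce[i][0])],hs[int(ce[i][1]),int(ce[i][0])])
print('lip pix expected',wproj(c,s,s['tcp_pos']+Ro.from_euler('xyz',s['eef_rot'],degrees=True).apply([.0715,0,.0795])),'ball pix',wproj(c,s,(.4437,.2218,.02)),'tin',wproj(c,s,(.59,.211,.02)))
for n,q in(('top',a),('scene',b)):
    hs=cv2.cvtColor(q['img'],cv2.COLOR_RGB2HSV); m=((hs[...,0]>3)&(hs[...,0]<28)&(hs[...,1]>90)&(hs[...,2]>60)).astype(np.uint8)
    k,l,st,ce=cv2.connectedComponentsWithStats(m)
    for i in range(1,k):
        p=ray(q,*ce[i],.02)
        if 8<st[i,4]<400 and .4<p[0]<.78 and abs(p[1])<.34: print(n,st[i],ce[i].round(1),p[:2].round(4))
E
```

```text
[ 0.31192433  1.03622037 -1.24640753] [0.3994757 0.2228661 0.2813473] [ 1.79948584e+02 -9.50641788e-02 -4.08205711e+00] [ 54.   -1.9 -22.1   0.1 -69.8  31.8] 23.825
[269  33  22  20 323] [279.9  42.1] [0.5663 0.2503] [231 170  97] [ 16 148 231]
[308  39  21  18 287] [317.2  47.7] [0.5548 0.2035] [227 199  90] [ 24 154 227]
[541 202  11  14  66] [546.2 208.2] [ 0.3094 -0.1767] [81 50 46] [  3 110  81]
[ 295  233   33   44 1209] [311.  255.3] [0.2696 0.232 ] [68 41 19] [ 13 184  68]
[269 265  10  49 253] [272.1 288.3] [0.2153 0.2961] [76 57 24] [ 19 174  76]
[343 265  10  49 233] [348.8 288.8] [0.2057 0.1778] [62 48 30] [ 17 132  62]
[ 450  289   56   35 1232] [479.4 304.1] [ 0.1353 -0.0628] [105  60  29] [ 12 185 105]
[   0  297   34   76 1185] [ 11.9 334.3] [0.0027 1.1342] [55 31 13] [ 13 195  55]
[  0 354  48  46 628] [ 27.3 378.6] [-0.2171  1.2416] [60 37 15] [ 15 191  60]
[ 45 384  12  16  54] [ 50.8 391.4] [-0.2393  1.1198] [59 33 16] [ 12 186  59]
lip pix expected [311.28719013 117.72864368] ball pix [309.18018155 133.44167825] tin [309.343161    22.40212397]
top [247 160  10  10  78] [251.8 164.5] [0.6339 0.2023]
top [230 184  10  10  73] [234.6 188.2] [0.5657 0.2506]
top [247 188   9   8  50] [250.7 191.3] [0.5561 0.2048]
top [223 214  29  14 226] [236.6 219.8] [0.4756 0.2438]
top [240 232   9  14 120] [244.1 238.5] [0.4228 0.2223]
scene [379 165   9   8  60] [382.9 168.5] [0.4453 0.2216]
scene [381 195   9   9  70] [385.1 199. ] [0.549  0.2063]
scene [398 196  10  10  79] [402.3 200.8] [0.5613 0.2534]
```

Three balls are in the tin: the top view puts them at (.634,.202), (.566,.251) and (.556,.205). One lies on the tray at (.4445,.2217). I will scoop it against the tin's wall.

```bash
python3 - <<'E'
from h import *
B=np.array([.4445,.2217,0]); u=np.array([.9973,-.0735,0]); 
for d,z,t in((-.03,.05,12),(-.03,.013,12),(-.002,.013,12),(.01,.0065,12),(.06,.0065,12),(.082,.0065,12)):
    print(d,delta(B+u*d+[0,0,z],-4.2,t))
E
```

```text
-0.03 (array([-0.0764,  0.0099, -0.2765]), array([ 0.0107,  0.1335, -0.0018]))
-0.03 (array([-0.0764,  0.0099, -0.3505]), array([ 0.0107,  0.1335, -0.0018]))
-0.002 (array([-0.0205,  0.0057, -0.3505]), array([ 0.0107,  0.1335, -0.0018]))
0.01 (array([ 0.0034,  0.004 , -0.3635]), array([ 0.0107,  0.1335, -0.0018]))
0.06 (array([ 0.1031, -0.0034, -0.3635]), array([ 0.0107,  0.1335, -0.0018]))
0.082 (array([ 0.147 , -0.0066, -0.3635]), array([ 0.0107,  0.1335, -0.0018]))
```

>>> {"fn": "arm_command", "kwargs": {
  "travel": [
    [-0.04,0.005,-0.05],
    [-0.076,0.01,-0.12],
    [-0.076,0.01,-0.2],
    [-0.076,0.01,-0.276],
    [-0.076,0.01,-0.32],
    [-0.076,0.01,-0.35],
    [-0.076,0.01,-0.35],
    [-0.076,0.01,-0.35]
  ],
  "delta_rot": [
    [0.005,0.07,0],
    [0.011,0.1335,0],
    [0.011,0.1335,0],
    [0.011,0.1335,0],
    [0.011,0.1335,0],
    [0.011,0.1335,0],
    [0.011,0.1335,0],
    [0.011,0.1335,0]
  ]
}}

```text
time_s: 24.98
tcp_pos: [0.3619, 0.2286, 0.1064]
eef_rot: [-179.9, 12.0, -4.0]
contact_force: [-0.5, 1.4, -1.5]
gripper_width: 0.0157
gripper_force: 55.0
```

```bash
cat >> h.py <<'E'
def near():
    s=r.get_state(); print(s['tcp_pos'].round(4),s['eef_rot'].round(1),s['contact_force'].round(1),s['time_s'])
    R=Ro.from_euler('xyz',s['eef_rot'],degrees=True); lip=s['tcp_pos']+R.apply([.0715,0,.0795]); print('lip',lip.round(4))
    c,s=cap('wrist'); g=c['img'];hs=cv2.cvtColor(g,cv2.COLOR_RGB2HSV); u,v=wproj(c,s,lip); print('lip px',u,v)
    im=cv2.resize(g[20:260,200:440],(480,480),interpolation=cv2.INTER_CUBIC); h2=cv2.cvtColor(im,cv2.COLOR_RGB2HSV)
    for ch in(cv2.medianBlur(h2[...,1],5),cv2.cvtColor(im,cv2.COLOR_RGB2GRAY)):
        k=cv2.HoughCircles(ch,cv2.HOUGH_GRADIENT,1.5,40,param1=80,param2=20,minRadius=24,maxRadius=52)
        for x,y,q in([] if k is None else k[0][:8]):
            p=h2[int(max(0,y-5)):int(y)+5,int(max(0,x-5)):int(x)+5].reshape(-1,3).mean(0).round(); U=(x/2+200,y/2+20)
            if p[1]>90 and y<470: print('ball?',np.round(U,1),q/2,p,wray(c,s,*U,.02)[:2].round(4))
    for n in('top','scene'):
        q,_=cap(n); hs=cv2.cvtColor(q['img'],cv2.COLOR_RGB2HSV); m=((hs[...,0]>3)&(hs[...,0]<28)&(hs[...,1]>90)&(hs[...,2]>60)).astype(np.uint8)
        k,l,st,ce=cv2.connectedComponentsWithStats(m)
        for i in range(1,k):
            p=ray(q,*ce[i],.02)
            if 8<st[i,4]<400 and .4<p[0]<.78 and abs(p[1])<.34: print(n,st[i],ce[i].round(1),p[:2].round(4))
E
python3 -c "
from h import *
near()"
```

```text
[0.3619 0.2286 0.1064] [-179.9   12.    -4. ] [-0.5  1.4 -1.5] 24.975
lip [0.4153 0.225  0.0138]
lip px 311.34898581076266 117.5421959173996
ball? [316.6  77.4] 20.4 [ 23. 183. 201.] [0.4443 0.2195]
ball? [242.4 234.9] 25.575 [177. 132.  91.] [0.3232 0.2892]
ball? [222.1 237.1] 22.275 [177. 131.  88.] [0.3216 0.3076]
ball? [311.4 245.4] 20.625 [ 14. 185.  64.] [0.3088 0.2323]
ball? [379.6 233.4] 25.575 [ 13. 192.  91.] [0.3168 0.1748]
ball? [400.6 160.6] 21.375 [ 13. 146.  57.] [0.3813 0.1613]
ball? [412.6 183.9] 25.575 [ 12. 167.  73.] [0.3614 0.1504]
ball? [316.6  77.4] 21.6 [ 23. 183. 201.] [0.4443 0.2195]
top [247 160  10  10  78] [251.8 164.6] [0.6337 0.2023]
top [230 184  10  10  72] [234.6 188.3] [0.5655 0.2506]
top [215 186  12  32  78] [222.7 202. ] [0.5268 0.2837]
top [247 188   9   8  50] [250.7 191.3] [0.5561 0.2048]
top [212 219  10  10  20] [216.2 223.6] [0.4659 0.3007]
top [241 226  10  10  69] [245.5 230.5] [0.445  0.2187]
scene [379 165   9   8  59] [382.8 168.5] [0.4452 0.2214]
scene [381 195   9   9  69] [385. 199.] [0.5491 0.2062]
scene [398 196  10  10  79] [402.3 200.8] [0.5613 0.2534]
```

>>> {"fn": "arm_command", "kwargs": {
  "travel": [
    [0,-0.003,0],
    [0.008,-0.007,0],
    [0.018,-0.008,0],
    [0.028,-0.008,0],
    [0.036,-0.009,0],
    [0.044,-0.009,0],
    [0.052,-0.01,0],
    [0.06,-0.01,-0.004],
    [0.068,-0.011,-0.008],
    [0.076,-0.011,-0.012],
    [0.084,-0.012,-0.014],
    [0.092,-0.012,-0.014],
    [0.1,-0.013,-0.014],
    [0.1,-0.013,-0.014]
  ],
  "delta_rot": [
    [0,0,0],
    [0,0,0],
    [0,0,0],
    [0,0,0],
    [0,0,0],
    [0,0,0],
    [0,0,0],
    [0,0,0],
    [0,0,0],
    [0,0,0],
    [0,0,0],
    [0,0,0],
    [0,0,0],
    [0,0,0]
  ]
}}

```text
time_s: 26.88
tcp_pos: [0.4118, 0.2216, 0.0987]
eef_rot: [-180.0, 12.0, -4.0]
contact_force: [-1.1, -0.6, 2.5]
gripper_width: 0.0159
gripper_force: 55.0
```

```bash
python3 -c "
from h import *
near()"
```

```text
[0.4118 0.2216 0.0987] [-180.   12.   -4.] [-1.1 -0.6  2.5] 26.875
lip [0.4651 0.2179 0.006 ]
lip px 311.3478177973137 117.54115556778547
ball? [312.1 240.9] 18.15 [ 13. 183.  64.] [0.3692 0.224 ]
ball? [310.6 111.9] 20.775 [ 18. 168. 130.] [0.4725 0.2179]
ball? [223.6 231.1] 24.75 [ 13. 152.  62.] [0.3829 0.2946]
ball? [242.4 238.6] 16.5 [ 13. 162.  53.] [0.3748 0.2803]
ball? [375.1 236.4] 20.625 [ 13. 183.  92.] [0.3696 0.173 ]
ball? [261.1 227.4] 24.75 [ 14. 173.  64.] [0.3849 0.263 ]
ball? [409.6 214.6] 17.175 [ 13. 167. 110.] [0.3882 0.1459]
top [247 160  10  10  79] [251.8 164.6] [0.6338 0.2021]
top [247 188   9   8  50] [250.7 191.3] [0.5561 0.2048]
top [254 227   7  13  75] [256.6 233.8] [0.4352 0.1875]
top [251 243   8   3  11] [254.5 244. ] [0.4069 0.1933]
scene [381 195   9   9  70] [385.1 199. ] [0.549  0.2063]
scene [398 196  10  10  78] [402.4 200.8] [0.5614 0.2535]
```

>>> {"fn": "arm_command", "kwargs": {
  "travel": [
    [0.008,-0.001,0.001],
    [0.016,-0.001,0.001],
    [0.024,-0.002,0.001],
    [0.032,-0.002,0.001],
    [0.04,-0.003,0.001],
    [0.048,-0.003,0.001],
    [0.056,-0.004,0.001],
    [0.064,-0.004,0.001],
    [0.072,-0.005,0.001],
    [0.08,-0.005,0.001],
    [0.088,-0.006,0.001],
    [0.096,-0.006,0.001],
    [0.104,-0.007,0.001],
    [0.104,-0.007,0.001]
  ],
  "delta_rot": [
    [0,0,0],
    [0,0,0],
    [0,0,0],
    [0,0,0],
    [0,0,0],
    [0,0,0],
    [0,0,0],
    [0,0,0],
    [0,0,0],
    [0,0,0],
    [0,0,0],
    [0,0,0],
    [0,0,0],
    [0,0,0]
  ]
}}

```text
time_s: 28.78
tcp_pos: [0.4639, 0.2181, 0.0991]
eef_rot: [-180.0, 12.0, -4.0]
contact_force: [0.2, 0.1, -2.2]
gripper_width: 0.016
gripper_force: 55.0
```

```bash
python3 -c "
from h import *
near()"
```

```text
[0.4639 0.2181 0.0991] [-180.   12.   -4.] [ 0.2  0.1 -2.2] 28.775
lip [0.5172 0.2145 0.0065]
lip px 311.3479339438241 117.54137094615474
ball? [326.4  69.9] 22.05 [ 18. 165. 141.] [0.5516 0.2026]
ball? [246.1  57.9] 20.7 [ 15. 168. 232.] [0.5641 0.2524]
ball? [313.6 242.4] 23.025 [ 14. 180.  64.] [0.4194 0.2195]
ball? [282.9 215.4] 19.8 [ 13. 177.  70.] [0.4468 0.2412]
ball? [324.9  69.1] 21.9 [ 19. 168. 163.] [0.5522 0.2036]
ball? [248.4  57.1] 22.275 [ 17. 180. 232.] [0.5644 0.2509]
top [221 133  13  37 108] [228.8 152.8] [0.6696 0.2685]
top [247 160  10  10  78] [251.7 164.5] [0.634  0.2025]
top [211 169   9   5  16] [215.2 171.5] [0.6151 0.3065]
top [248 188   8   7  39] [251.5 190.9] [0.5572 0.2025]
top [255 208   7  11  56] [257.8 214.2] [0.4904 0.1845]
top [253 222   8  10  41] [256.  226.5] [0.4556 0.1892]
top [232 226   9   5  31] [235.8 228.3] [0.4516 0.2458]
scene [381 195   9   9  66] [385.1 199.2] [0.5497 0.2063]
scene [398 196  10  10  78] [402.4 200.8] [0.5614 0.2535]
```

```bash
python3 - <<'E'
from h import *
c,s=cap('wrist','w12'); g=c['img']; hs=cv2.cvtColor(g,cv2.COLOR_RGB2HSV)
m=(hs[...,0]>3)&(hs[...,0]<28)&(hs[...,1]>90)
for v in range(40,200,5): print(v,''.join('#' if (m[v,u] and hs[v,u,0]<16) else 'y' if m[v,u] else ('+' if hs[v,u,2]<120 else '.') for u in range(220,420,3)))
q,_=cap('scene'); hs=cv2.cvtColor(q['img'],cv2.COLOR_RGB2HSV); m=(hs[...,0]>3)&(hs[...,0]<28)&(hs[...,1]>90)
for v in range(150,216,2): print(v,''.join('#' if m[v,u] else ('+' if hs[v,u,2]<120 else '.') for u in range(340,430)))
E
```

```text
40 ++...yy########++..........................++++++++++++++++++++++++
45 +++.##yyy########+.........................+++++++++++++++++++++++.
50 ++######yyy######++.............#######...++++++++++++++++++++++++.
55 ++#######yyy#####++...........###########++++++++++++++++++++++++..
60 ++#########yy####+...........#############+++++++++++++++++++++++..
65 +++##########yy##...........##########yyyyy+++++++++++++++++++++...
70 ++++##########y+............#yyyyyyyy######+++++++++++++++++++++...
75 ++++++#######...............###############+++++++++++++++++++++...
80 +++++++++++++................#############++++++++++++++++++++++...
85 +++++++++++++++..............++##########++++++++++++++++++++++....
90 .++++++++++++++++++.......++++++++###+++++++++++++++++++++++++++.++
95 ....+++++++++++++++++++++++++++++++++++++++++++++++++++++++++++++++
100 .......++++++++++++++++++++++++++++++++++++++++++++++++++++++++++++
105 ...........++++++++++++++++++++++++++++++++++++++++++++++++++++++++
110 ................++++++++++++++++++++++++++++++++++++++++++.........
115 ...............+++++++++++++
[... 3626 characters left out ...]
...##########++++++++..............
202 .........+++++++++.....+++++++++++++++++++#######........+##########+++++++++.............
204 ..........+++++++.......+++++++++++++++++++++#++........+++########++++++++++.............
206 .......................+++++++++++.++++++................+++++++++..+++++++++.............
208 .......................++++++++++++.++++.............................++++++++.............
210 .......................++++++++++++..+....................................................
212 .....................++++++++++++++++.....+++++++++++++++++++++++++++++++++++.............
214 ......................+++++++++++++++++++++++++++++++++++++++++++++++++++++++++++++.......
```

The mask shows the ball already mounted on the lip, centred at about (316,128), with the lip edge at row 117. I advance a little, then tilt back.

```bash
python3 - <<'E'
from h import *
s=r.get_state(); R0=Ro.from_euler('xyz',s['eef_rot'],degrees=True); L=s['tcp_pos']+R0.apply([.0715,0,.0795]); u=np.array([.9975,-.07,0])
for d,z,t in((.008,.0065,12),(.0085,.007,5),(.009,.008,0),(.008,.0155,-6),(.006,.022,-11),(.004,.03,-16),(.0,.05,-16)):
    q=L+u*d; q[2]=z; print(delta(q,-4.0,t,base=(s['tcp_pos'],R0)))
E
```

```text
(array([ 0.0159, -0.001 , -0.0001]), array([-0.0004, -0.0001, -0.0002]))
(array([-0.0048,  0.0005, -0.0135]), array([-0.0058, -0.0777, -0.0002]))
(array([-0.0182,  0.0014, -0.0234]), array([-0.0097, -0.1331, -0.0003]))
(array([-0.036 ,  0.0027, -0.0242]), array([-0.0143, -0.1996, -0.0003]))
(array([-0.0518,  0.0038, -0.0256]), array([-0.0182, -0.255 , -0.0003]))
(array([-0.0663,  0.0048, -0.0249]), array([-2.210e-02, -3.105e-01, -3.000e-04]))
(array([-0.0743,  0.0054,  0.0151]), array([-2.210e-02, -3.105e-01, -3.000e-04]))
```

>>> {"fn": "arm_command", "kwargs": {
  "travel": [
    [0.008,-0.0005,0],
    [0.016,-0.001,0],
    [0.016,-0.001,0],
    [-0.005,0.0005,-0.0135],
    [-0.018,0.0014,-0.0225],
    [-0.036,0.0027,-0.0235],
    [-0.052,0.0038,-0.025],
    [-0.066,0.0048,-0.0245],
    [-0.07,0.005,-0.01],
    [-0.074,0.0054,0.015],
    [-0.074,0.0054,0.05],
    [-0.074,0.0054,0.08],
    [-0.074,0.0054,0.08]
  ],
  "delta_rot": [
    [0,0,0],
    [0,0,0],
    [0,0,0],
    [-0.006,-0.078,0],
    [-0.01,-0.133,0],
    [-0.014,-0.2,0],
    [-0.018,-0.255,0],
    [-0.022,-0.31,0],
    [-0.022,-0.31,0],
    [-0.022,-0.31,0],
    [-0.022,-0.31,0],
    [-0.022,-0.31,0],
    [-0.022,-0.31,0]
  ]
}}

```text
time_s: 30.65
tcp_pos: [0.4268, 0.2223, 0.1405]
eef_rot: [-179.8, -15.9, -4.0]
contact_force: [-0.4, -0.5, -2.0]
gripper_width: 0.0157
gripper_force: 55.0
```

```bash
cat >> h.py <<'E'
def asc(f):
    c,s=cap('wrist',f); g=c['img']; hs=cv2.cvtColor(g,cv2.COLOR_RGB2HSV)
    m=(hs[...,0]>3)&(hs[...,0]<28)&(hs[...,1]>90)
    for v in range(30,236,6): print(v,''.join('y' if (m[v,u] and hs[v,u,0]>17) else '#' if m[v,u] else ('+' if hs[v,u,2]<120 else '.') for u in range(220,420,3)))
E
python3 - <<'E'
from h import *
s=r.get_state(); print(s['tcp_pos'],s['eef_rot'],s['contact_force'],s['time_s'],s['joints'].round(1)); asc('w13')
E
```

```text
[0.42680556 0.2222514  0.14050454] [-179.78518407  -15.94297802   -4.04945582] [-0.40411757 -0.53331481 -2.00442405] 30.65 [ 60.2   0.9 -51.4  26.6 -33.2   4. ]
30 ......++++++++++++...........#yyyyyy++....++++++++.................
36 .....++++++++++...............++++++........+++++++................
42 .....++++++++.................................+++++................
48 .....+++++++...................................++++................
54 ......++++.....................................+++.................
60 ......+++++.....................................++.................
66 .......++++.....................................+..................
72 ........+++......#.................................................
78 ..........++.####yy##...........................+..................
84 ............#######y##.........#######........++...................
90 ..........+...########+.......##yyyyy##.....++.....................
96 ............++....###+........########...+++++.....................
102 .............+++++...................+++++++.......................
108 ...........
[... 868 characters left out ...]
###################################.................
186 ..........################yyyyyyyy##################...............
192 ..........###############yyyyyyyyyyy###############................
198 ..........##+###########yyyyyy..yyyy###############................
204 ..........###############yyyyyyyyyyyy##############................
210 ..........################yyyyyyyyyy###############................
216 .........+##################yyyyy##################.++.............
222 ........++#########################################++++..++++....++
228 ........++#########################################++++.......+++++
234 ........++#########################################++++.+++++++++++
```

The ball sits at the back of the server, at about (316,200). I will pour gently in the +x direction over the near half of the tin, where reach is easy and the lid acts as a backstop.

```bash
python3 - <<'E'
from h import *
s=r.get_state(); R0=Ro.from_euler('xyz',s['eef_rot'],degrees=True); b=(s['tcp_pos'],R0)
for d,z,t in((-.08,.12,-16),(-.03,.12,-16),(-.03,.095,-8),(-.03,.085,0),(-.03,.08,8),(-.028,.077,16),(-.025,.076,24),(-.025,.076,32),(-.025,.076,40)):
    p,R=pour(d,z,t,-4.); print(((p-b[0])/.5).round(3).tolist(),((R*R0.inv()).as_rotvec(degrees=True)/90).round(3).tolist())
E
```

```text
[-0.013, 0.003, 0.074] [-0.001, -0.001, 0.0]
[0.086, -0.004, 0.074] [-0.001, -0.001, 0.0]
[0.104, -0.006, 0.048] [0.005, 0.088, 0.0]
[0.124, -0.007, 0.05] [0.011, 0.177, 0.0]
[0.148, -0.009, 0.058] [0.017, 0.265, 0.0]
[0.178, -0.011, 0.067] [0.023, 0.354, 0.0]
[0.211, -0.013, 0.076] [0.03, 0.443, 0.0]
[0.24, -0.015, 0.083] [0.036, 0.531, 0.001]
[0.27, -0.017, 0.086] [0.042, 0.62, 0.001]
```

>>> {"fn": "arm_command", "kwargs": {
  "travel": [
    [0,0,0.03],
    [0,0,0.074],
    [0.03,0,0.074],
    [0.06,-0.002,0.074],
    [0.086,-0.004,0.074],
    [0.095,-0.005,0.06],
    [0.104,-0.006,0.048],
    [0.114,-0.0065,0.049],
    [0.124,-0.007,0.05]
  ],
  "delta_rot": [
    [0,0,0],
    [0,0,0],
    [0,0,0],
    [0,0,0],
    [0,0,0],
    [0.003,0.044,0],
    [0.005,0.088,0],
    [0.008,0.12,0],
    [0.01,0.15,0]
  ]
}}

```text
time_s: 31.82
tcp_pos: [0.4891, 0.2167, 0.1629]
eef_rot: [179.9, -2.2, -4.0]
contact_force: [-0.1, 0.4, -1.4]
gripper_width: 0.0156
gripper_force: 55.0
```

>>> {"fn": "arm_command", "kwargs": {
  "travel": [
    [0.024,-0.002,0.008],
    [0.054,-0.004,0.017],
    [0.07,-0.005,0.022],
    [0.087,-0.006,0.026],
    [0.1,-0.007,0.03],
    [0.116,-0.008,0.033],
    [0.146,-0.01,0.036],
    [0.146,-0.01,0.036],
    [0.146,-0.01,0.036]
  ],
  "delta_rot": [
    [0.007,0.115,0],
    [0.013,0.204,0],
    [0.016,0.25,0],
    [0.02,0.293,0],
    [0.023,0.34,0],
    [0.026,0.381,0],
    [0.032,0.47,0],
    [0.032,0.47,0],
    [0.032,0.47,0]
  ]
}}

```text
time_s: 32.95
tcp_pos: [0.562, 0.2116, 0.1801]
eef_rot: [179.8, 40.0, -4.1]
contact_force: [-0.0, 0.4, -0.7]
gripper_width: 0.0161
gripper_force: 55.0
```

```bash
python3 - <<'E'
from h import *
s=r.get_state(); print(s['tcp_pos'],s['eef_rot'],s['contact_force'],s['time_s'],s['joints'].round(1)); asc('w14')
q,_=cap('scene','s14'); hs=cv2.cvtColor(q['img'],cv2.COLOR_RGB2HSV); m=((hs[...,0]>3)&(hs[...,0]<28)&(hs[...,1]>90)&(hs[...,2]>60)).astype(np.uint8)
k,l,st,ce=cv2.connectedComponentsWithStats(m)
for i in range(1,k):
    p=ray(q,*ce[i],.02)
    if 8<st[i,4]<400 and .4<p[0]<.78 and abs(p[1])<.34: print(st[i],ce[i].round(1),p[:2].round(4))
E
```

```text
[0.56197846 0.21156466 0.18007857] [179.81244516  40.03759438  -4.12238995] [-0.00499542  0.43676962 -0.70879739] 32.95 [  26.7   39.    20.1  -19.9 -106.1   59.8]
30 +++++++++++++++++++++++++++++++++++++++++++++++++++++++++++++++++++
36 +++++++++++++++++++++++++++++++++++++++++++++++++++++++++++++++++++
42 +++++++++++++++++++++++++++++++++++++++++++++++++++++++++++++++++++
48 +++++++++++++++++++++++++++++++++++++++++++++++++++++++++++++++++++
54 +++++++++++++++++++++++++++++++++++++++++++++++++++++++++++++++++++
60 +++++++++++++++++++++++++++++++++++++++++++++++++++++++++++++++++++
66 +++++++++++++++++++++++++++++++++++++++++++++++++++++++++++++++++++
72 +++++++++++++++++++++++++++++++++++++++++++++++++++++++++++++++++++
78 +++++++++++++++++++++++++++++++++++++++++++++++++++++++++++++++++++
84 ++++++++++##+++++++++++++++++++++++++++++++++++++++++++++++++++++++
90 ++++++++++#####y####+++++++++++++++++++++++++++++++++++++++++++++++
96 ++++++++++++######+++++++++++y#######y#++++++++++++++++++++++++++++
102 ++++++++++++++++++++++++++++++########++++++++++++++++++++++.......
108 .+++++++
[... 1183 characters left out ...]
############################
210 ##########################yy#yyyyyyy###############################
216 ###################################################################
222 ###################################################################
228 ###################################################################
234 ###################################################################
[377 167   7  15 103] [380.1 174. ] [0.4635 0.2094]
[414 166  10   8  32] [418.9 169.6] [0.4629 0.326 ]
[387 180   7   2  10] [390.3 180.7] [0.4904 0.2342]
[379 186  20   8  82] [387.7 190.6] [0.5225 0.2196]
[381 195   9  10  70] [385.  199.4] [0.5504 0.2058]
[398 196  10  11  82] [402.3 201.2] [0.5625 0.2529]
```

The ball hasn't rolled out and still sits at (316,198). I tilt further, with the lip shifted back to keep clear of the lid.

```bash
python3 - <<'E'
from h import *
s=r.get_state(); R0=Ro.from_euler('xyz',s['eef_rot'],degrees=True); b=(s['tcp_pos'],R0)
for d,z,t in((-.040,.08,42),(-.04,.08,50),(-.04,.08,57)):
    p,R=pour(d,z,t,-4.); print(((p-b[0])/.5).round(3).tolist(),((R*R0.inv()).as_rotvec(degrees=True)/90).round(3).tolist())
hs=cv2.cvtColor(cv2.imread('pics/w14.png'),cv2.COLOR_BGR2HSV)
for f in('w12','w13','w14'):
    g=cv2.imread(f'pics/{f}.png')[:,:,::-1]; print(f,[g[v,316].tolist() for v in(180,186,190,194,198,202,206,210,214)])
E
```

```text
[-0.023, 0.003, 0.009] [0.002, 0.024, -0.001]
[0.007, 0.001, 0.007] [0.008, 0.112, -0.001]
[0.032, -0.001, 0.001] [0.014, 0.19, -0.001]
w12 [[73, 41, 16], [76, 49, 28], [81, 48, 21], [79, 48, 24], [77, 45, 26], [73, 43, 20], [73, 43, 24], [72, 44, 22], [70, 44, 21]]
w13 [[173, 98, 44], [219, 155, 36], [222, 171, 40], [222, 179, 46], [221, 160, 37], [215, 152, 33], [212, 149, 32], [192, 136, 32], [161, 114, 28]]
w14 [[89, 53, 28], [86, 60, 15], [90, 63, 21], [94, 68, 27], [93, 67, 26], [89, 64, 20], [92, 65, 21], [86, 61, 13], [83, 59, 15]]
```

>>> {"fn": "arm_command", "kwargs": {
  "travel": [
    [-0.023,0.003,0.009],
    [0.007,0.001,0.007],
    [0.032,0,0.002],
    [0.032,0,0.002],
    [0.032,0,0.002],
    [0.032,0,0.002]
  ],
  "delta_rot": [
    [0.002,0.024,0],
    [0.008,0.112,0],
    [0.014,0.19,0],
    [0.014,0.19,0],
    [0.014,0.19,0],
    [0.014,0.19,0]
  ]
}}

```text
time_s: 33.8
tcp_pos: [0.5772, 0.2128, 0.1857]
eef_rot: [-179.8, 56.9, -3.7]
contact_force: [0.2, -0.4, -1.1]
gripper_width: 0.0158
gripper_force: 55.0
```

```bash
python3 - <<'E'
from h import *
s=r.get_state(); print(s['tcp_pos'],s['eef_rot'],s['contact_force'],s['time_s'],s['joints'].round(1)); asc('w15')
E
```

```text
[0.57716915 0.21280146 0.18572158] [-179.82021088   56.88131885   -3.69496043] [ 0.21320383 -0.37904459 -1.13162203] 33.8 [  23.2   49.5   34.4  -27.9 -125.3   57.5]
30 +++++++++++++++++++++++++++++++++++++++++++++++++++++++++++++++++++
36 +++++++++++++++++++++++++++++++++++++++++++++++++++++++++++++++++++
42 +++++++++++++++++++++++++++++++++++++++++++++++++++++++++++++++++++
48 +++++++++++++++++++++++++++++++++++++++++++++++++++++++++++++++++++
54 +++++++++++++++++++++++++++++++++++++++++++++++++++++++++++++++++++
60 +++++++++++++++++++++++++++++++++++++++++++++++++++++++++++++++++++
66 +++++++++++++++++++++++++++++++++++++++++++++++++++++++++++++++++++
72 +++++++++++++++++++++++++++++++++++++++++++++++++++++++++++++++++++
78 +++++++++++++++++++++++++++++++++++++++++++++++++++++++++++++++++++
84 +++++++++++++++++++++++++++++++++++++++++++++++++++++++++++++++++++
90 +++++++++++++++++++++++++++++++++++++++++++++++++++++++++++++++++++
96 +++++++++++++++++++++++++++++++++++++++++++++++++++++++++++++++++++
102 +++++++++++++++++++++++++++++++++++++++++++++++++++++++++++++++++++
108 ++++++
[... 873 characters left out ...]
++++++++++++++++++++++++++++++++++++++++++++++++++++
186 +++++++++++++++++++++++++++++++++++++++++++++++++++++++++++++++++++
192 +++++++++++++++++++++++++++++++++++++++++++++++++++++++++++++++++++
198 +++++++++++++++++++++++++++++++++++++++++++++++++++++++++++++++++++
204 +++++++++++++++++++++++++++++++++++++++++++++++++++++++++++++++++++
210 +++++++++++++++++++++++++++++++++++++++++++++++++++++++++++++++++++
216 +++++++++++++++++++++++++++++++++++++++++++++++++++++++++++++++++++
222 +++++++++++++++++++++++++++++++++++++++++++++++++++++++++++++++++++
228 +++++++++++++++++++++++++++++++++++++++++++++++++++++++++++++++++++
234 +++++++++++++++++++++++++++++++++++++++++++++++++++++++++++++++++++
```

>>> {"fn": "arm_command", "kwargs": {
  "travel": [
    [-0.03,0.001,0.01],
    [-0.06,0.003,0.02],
    [-0.1,0.005,0.03],
    [-0.14,0.007,0.03],
    [-0.18,0.009,0.03],
    [-0.21,0.01,0.03],
    [-0.21,0.01,0.03],
    [-0.21,0.01,0.03]
  ],
  "delta_rot": [
    [-0.007,-0.1,0],
    [-0.014,-0.2,0],
    [-0.022,-0.31,0],
    [-0.03,-0.42,0],
    [-0.038,-0.53,0],
    [-0.045,-0.63,0],
    [-0.049,-0.69,0],
    [-0.049,-0.69,0]
  ]
}}

```text
time_s: 34.85
tcp_pos: [0.47, 0.2169, 0.2001]
eef_rot: [-180.0, -5.2, -3.8]
contact_force: [-0.1, 0.3, -1.2]
gripper_width: 0.0157
gripper_force: 55.0
```

```bash
python3 - <<'E'
from h import *
s=r.get_state(); print(s['tcp_pos'],s['eef_rot'],s['contact_force'],s['time_s'],s['joints'].round(1)); asc('w16')
near()
E
```

```text
[0.47002409 0.21691668 0.20007837] [-179.99068559   -5.24354579   -3.77948566] [-0.09993655  0.31284074 -1.18306342] 34.85 [ 49.6   5.1 -28.3   5.2 -53.6  33.6]
30 ...............+++++++++++++++++++++++++...........................
36 .............+++++++++++++...yyyy##+++++++.........................
42 ...........+++++++++........yyyyyyyy..++++++.......................
48 ..........+++++++...........##yyyyyy....+++++......................
54 .........++++++..............#yyyyy.......++++.....................
60 ........++++++..............................+++....................
66 .......+++++................................++++...................
72 .......+++++.................................+++...................
78 .......++++...................................++...................
84 .......+++....................................++...................
90 ........++++..................................+....................
96 ........+++..................................++....................
102 .........++++..##y####.......................+.....................
108 ..........+
[... 1881 characters left out ...]
51 ]
ball? [273.1 189.1] 24.75 [ 14. 177. 209.] [0.4818 0.2576]
ball? [357.1 170.4] 15.45 [ 14. 181. 210.] [0.496  0.1664]
ball? [319.6 120.1] 13.95 [ 18. 172. 221.] [0.5516 0.203 ]
ball? [273.9 113.4] 15.375 [ 15. 151. 234.] [0.5624 0.2503]
ball? [314.4  46.6] 13.2 [ 25. 176. 228.] [0.6317 0.203 ]
ball? [264.1 189.9] 16.2 [ 14. 176. 219.] [0.4817 0.2675]
ball? [312.1 196.6] 21.15 [ 18. 192. 133.] [0.4707 0.2163]
top [247 160  10  10  76] [251.8 164.6] [0.6338 0.2022]
top [229 184  29  18 296] [243.3 192.2] [0.5539 0.2258]
top [248 205   9  12  84] [252.  210.1] [0.5022 0.2009]
scene [381 195   9   9  67] [385.  199.1] [0.5495 0.2061]
scene [398 196  10  10  79] [402.3 200.8] [0.5613 0.2534]
```

The ball looks jammed under the handle at the back of the server: it hasn't moved even at 57°. Three pralines are already in the tin, so the fourth may go back into the dish. The dish is large and contains it, so I carry it there.

```bash
python3 - <<'E'
from h import *
s=r.get_state(); R0=Ro.from_euler('xyz',s['eef_rot'],degrees=True); b=(s['tcp_pos'],R0)
q=None
for x,z,t in((-.03,.11,-5),(-.03,.05,10),(-.03,.04,20),(-.03,.035,30),(-.03,.03,40),(-.03,.025,50),(-.03,.02,60)):
    p,R=tcp(dish(x,0,z),9.,t)
    if q is None: print(((p-b[0])/.5).round(3),((R*R0.inv()).as_rotvec(degrees=True)/90).round(3)); q=(p,R)
    else: print(((p-q[0])/.5).round(3),((R*q[1].inv()).as_rotvec(degrees=True)/90).round(3))
e=b[0]+R0.apply([.0715,0,.0795]); c,_=cap('wrist')
for zz in(.12,.14,.15): 
    X=wray(c,s,313,198,zz); print('ball in server frame', (R0.inv().apply(X-b[0])*[1,-1,-1]+[-.034,0,.08]).round(4))
E
```

```text
[ 0.007 -0.901 -0.019] [0.001 0.001 0.145]
[ 0.043  0.007 -0.085] [-0.026  0.165  0.   ]
[ 0.075  0.012 -0.088] [-0.043  0.274 -0.   ]
[ 0.111  0.018 -0.087] [-0.061  0.384 -0.   ]
[ 0.147  0.023 -0.092] [-0.078  0.494  0.   ]
[ 0.184  0.029 -0.104] [-0.096  0.604 -0.   ]
[ 0.22   0.035 -0.123] [-0.113  0.713 -0.   ]
ball in server frame [-0.0215 -0.0013 -0.0001]
ball in server frame [-0.0155 -0.0011  0.0194]
ball in server frame [-0.0125 -0.001   0.0292]
```

>>> {"fn": "arm_command", "kwargs": {
  "travel": [
    [0,-0.02,0.04],
    [0,-0.06,0.08],
    [0,-0.13,0.1],
    [0,-0.21,0.1],
    [0,-0.3,0.1],
    [0,-0.39,0.1],
    [0,-0.48,0.1],
    [0,-0.57,0.1],
    [0,-0.66,0.1],
    [0.003,-0.75,0.1],
    [0.007,-0.82,0.08],
    [0.007,-0.87,0.04],
    [0.007,-0.9,0],
    [0.007,-0.901,-0.02],
    [0.007,-0.901,-0.02]
  ],
  "delta_rot": [
    [0,0,0],
    [0,0,0],
    [0,0,0.02],
    [0,0,0.04],
    [0,0,0.06],
    [0,0,0.08],
    [0,0,0.1],
    [0,0,0.12],
    [0,0,0.13],
    [0,0,0.145],
    [0,0,0.145],
    [0,0,0.145],
    [0,0,0.145],
    [0,0,0.145],
    [0,0,0.145]
  ]
}}

```text
time_s: 36.98
tcp_pos: [0.4756, -0.2334, 0.1871]
eef_rot: [179.9, -5.0, 9.0]
contact_force: [-0.1, -0.8, -0.2]
gripper_width: 0.0158
gripper_force: 55.0
```

>>> {"fn": "arm_command", "kwargs": {
  "travel": [
    [0.043,0.007,-0.085],
    [0.075,0.012,-0.088],
    [0.111,0.018,-0.087],
    [0.147,0.023,-0.092],
    [0.184,0.029,-0.1],
    [0.22,0.035,-0.11],
    [0.22,0.035,-0.11]
  ],
  "delta_rot": [
    [-0.026,0.165,0],
    [-0.043,0.274,0],
    [-0.061,0.384,0],
    [-0.078,0.494,0],
    [-0.096,0.604,0],
    [-0.113,0.713,0],
    [-0.113,0.713,0]
  ]
}}

```text
time_s: 37.85
tcp_pos: [0.585, -0.2136, 0.1207]
eef_rot: [-179.5, 61.1, 9.6]
contact_force: [-1.5, 0.2, -5.3]
gripper_width: 0.0158
gripper_force: 55.0
```

>>> {"fn": "arm_command", "kwargs": {
  "travel": [
    [-0.03,-0.005,0.06],
    [0,0,0],
    [-0.03,-0.005,0.06],
    [0,0,0],
    [-0.03,-0.005,0.06],
    [0,0,0],
    [0,0,0]
  ],
  "delta_rot": [
    [0,0,0],
    [0,0,0],
    [0,0,0],
    [0,0,0],
    [0,0,0],
    [0,0,0],
    [0,0,0]
  ]
}}

```text
time_s: 38.72
tcp_pos: [0.5863, -0.2151, 0.1338]
eef_rot: [180.0, 59.7, 9.2]
contact_force: [-0.3, 0.4, -0.6]
gripper_width: 0.0154
gripper_force: 55.0
```

```bash
python3 - <<'E'
from h import *
s=r.get_state(); print(s['tcp_pos'],s['eef_rot'],s['contact_force'],s['time_s'],s['joints'].round(1)); asc('w17'); q,_=cap('scene','s17')
E
```

```text
[ 0.58627944 -0.21509069  0.13381668] [179.99276061  59.65201806   9.17066892] [-0.28581817  0.40445716 -0.5844591 ] 38.725 [   1.6   54.1   20.6    7.3 -115.7   97. ]
30 ................................................................+++
36 +..............................................................++++
42 ..............................................................+++++
48 ++............................................................++...
54 ++...........................................................++....
60 ++..........................................................+.+....
66 ++.........................................................+..+....
72 ...++.....................................................++.......
78 ...++.....................................................+........
84 ....+.....................................................+........
90 ....+++............................................................
96 ......+................................................+...........
102 ......++..............................................+............
108 ....
[... 875 characters left out ...]
####################################################
186 ##....+++#################yyyyyyyy#################################
192 #.+++++++###############yyyyyyyyyyy################################
198 ######+++###############yyyyyyyyyyyy###############################
204 ######+++###############yyyyyyyyyyyy###############################
210 #####++++################yyyyyyyyyyy###############################
216 #####+.+++#####################y###################################
222 y####+++++#########################################################
228 #++##+++++#########################################################
234 ++++++++++##########################################++++++++++++++.
```

The ball is still jammed, so I use full-speed strokes along the server's axis, inside the dish.

>>> {"fn": "arm_command", "kwargs": {
  "travel": [
    [-0.059,-0.009,0.104],
    [0,0,0],
    [-0.059,-0.009,0.104],
    [0,0,0],
    [-0.059,-0.009,0.104],
    [0,0,0],
    [-0.059,-0.009,0.104],
    [0,0,0],
    [0,0,0]
  ],
  "delta_rot": [
    [0,0,0],
    [0,0,0],
    [0,0,0],
    [0,0,0],
    [0,0,0],
    [0,0,0],
    [0,0,0],
    [0,0,0],
    [0,0,0]
  ]
}}

```text
time_s: 39.95
tcp_pos: [0.5851, -0.2152, 0.1284]
eef_rot: [-179.8, 60.3, 9.3]
contact_force: [0.2, 0.4, -1.3]
gripper_width: 0.0158
gripper_force: 55.0
```

```bash
cat >> h.py <<'E'
def jam(f):
    s=r.get_state(); print(s['tcp_pos'].round(4),s['eef_rot'].round(1),s['contact_force'].round(1),s['time_s'])
    c,s=cap('wrist',f); g=c['img']; hs=cv2.cvtColor(g,cv2.COLOR_RGB2HSV); m=(hs[...,0]>16)&(hs[...,0]<28)&(hs[...,1]>90)
    w=np.zeros(m.shape,bool); w[118:232,250:374]=1; v,u=np.nonzero(m&w); print('yellow in server',len(u),u.mean() if len(u) else 0,v.mean() if len(v) else 0)
E
python3 -c "
from h import *
jam('w18')"
```

```text
[ 0.5851 -0.2152  0.1284] [-179.8   60.3    9.3] [ 0.2  0.4 -1.3] 39.95
yellow in server 1159 309.32528041415014 198.28645383951684
```

Still jammed at (309,198). A sharp knock should release the wedge, so I will level the server in the dish, open the fingers a little so it drops about 15 mm onto the dish floor, then grip it again.

```bash
python3 - <<'E'
from h import *
s=r.get_state(); R0=Ro.from_euler('xyz',s['eef_rot'],degrees=True); b=(s['tcp_pos'],R0)
for x,z,t in((-.03,.06,50),(-.02,.06,30),(-.01,.05,10),(-.005,.04,0),(-.005,.025,0)):
    p,R=tcp(dish(x,0,z),9.,t); print(((p-b[0])/.5).round(3).tolist(),((R*R0.inv()).as_rotvec(degrees=True)/90).round(3).tolist())
E
```

```text
[-0.034, -0.005, 0.08] [0.017, -0.11, -0.002]
[-0.087, -0.014, 0.078] [0.052, -0.329, -0.002]
[-0.136, -0.021, 0.03] [0.088, -0.549, -0.002]
[-0.155, -0.024, -0.013] [0.105, -0.659, -0.002]
[-0.155, -0.024, -0.043] [0.105, -0.659, -0.002]
```

>>> {"fn": "arm_command", "kwargs": {
  "travel": [
    [-0.034,-0.005,0.08],
    [-0.06,-0.01,0.08],
    [-0.087,-0.014,0.078],
    [-0.11,-0.018,0.06],
    [-0.136,-0.021,0.03],
    [-0.155,-0.024,-0.013],
    [-0.155,-0.024,-0.043],
    [-0.155,-0.024,-0.043],
    [-0.155,-0.024,-0.043]
  ],
  "delta_rot": [
    [0.017,-0.11,0],
    [0.035,-0.22,0],
    [0.052,-0.329,0],
    [0.07,-0.44,0],
    [0.088,-0.549,0],
    [0.105,-0.659,0],
    [0.105,-0.659,0],
    [0.105,-0.659,0],
    [0.105,-0.659,0]
  ]
}}

```text
time_s: 41.12
tcp_pos: [0.5098, -0.2278, 0.1135]
eef_rot: [179.8, -0.3, 9.2]
contact_force: [0.7, 0.2, -1.0]
gripper_width: 0.0155
gripper_force: 55.0
```

>>> {"fn": "arm_command", "kwargs": {
  "travel": [
    [0,0,0],
    [0,0,0],
    [0,0,0]
  ],
  "delta_rot": [
    [0,0,0],
    [0,0,0],
    [0,0,0]
  ],
  "grip": 0.3
}}

```text
time_s: 41.5
tcp_pos: [0.5086, -0.2277, 0.1115]
eef_rot: [179.9, -0.2, 9.1]
contact_force: [0.3, -0.4, 0.4]
gripper_width: 0.0262
gripper_force: 0.0
```

```bash
python3 -c "
from h import *
jam('w19'); asc('w19b')"
```

```text
[ 0.5086 -0.2277  0.1115] [179.9  -0.2   9.1] [ 0.3 -0.4  0.4] 41.5
yellow in server 851 310.11280846063454 188.56404230317273
30 ........+..........................................................
36 ........+.............................................+............
42 ...................................................................
48 ...................................................................
54 ...................................................................
60 ........+..........................................................
66 ........+.............................................+............
72 ........+..........................................................
78 ...................................................................
84 ......................................................+............
90 ...................................................................
96 ........+..........................................................
102 ........+..........................................................
108 .............................................
[... 834 characters left out ...]
############y##yyyyy###############...+...++.......+
186 ..++++......##############yyyyyyyyyy#############+................+
192 .+++++...+..##############yyyyyyy##y#############...+...+++++++++++
198 .+++++...+..##############yyyyyyyyy##############...+...++.++...+++
204 .++++++.....+#################y##################.......+++++++++++
210 +++++++..+..+####################################...+...+.........+
216 .++++++.....+####################################+......+..........
222 ++.+++....+.++.++++++++++++########+++++++....+..+.................
228 +++++++...+...............+########................................
234 +.+.++....+++.............+########+...............+...............
```

>>> {"fn": "arm_command", "kwargs": {
  "travel": [
    [0,0,-0.02],
    [0,0,-0.041],
    [0,0,-0.041]
  ],
  "delta_rot": [
    [0,0,0],
    [0,0,0],
    [0,0,0]
  ]
}}

```text
time_s: 41.98
tcp_pos: [0.5074, -0.2276, 0.0897]
eef_rot: [180.0, -0.1, 9.1]
contact_force: [-0.0, 0.0, -0.4]
gripper_width: 0.0262
gripper_force: 0.0
```

>>> {"fn": "arm_command", "kwargs": {
  "travel": [
    [0,0,0],
    [0,0,0],
    [0,0,0]
  ],
  "delta_rot": [
    [0,0,0],
    [0,0,0],
    [0,0,0]
  ],
  "grip": 0,
  "newtons": 55
}}

```text
time_s: 42.35
tcp_pos: [0.5083, -0.2277, 0.0912]
eef_rot: [179.9, -0.2, 9.1]
contact_force: [0.4, -0.5, -0.9]
gripper_width: 0.0161
gripper_force: 55.0
```

```bash
python3 - <<'E'
from h import *
jam('w20')
s=r.get_state(); R0=Ro.from_euler('xyz',s['eef_rot'],degrees=True); b=(s['tcp_pos'],R0)
for x,z,t in((-.005,.02,10),(-.005,.02,20),(-.01,.018,30),(-.015,.018,40)):
    p,R=tcp(dish(x,0,z),9.,t); print(((p-b[0])/.5).round(3).tolist(),((R*R0.inv()).as_rotvec(degrees=True)/90).round(3).tolist())
E
```

```text
[ 0.5083 -0.2277  0.0912] [179.9  -0.2   9.1] [ 0.4 -0.5 -0.9] 42.35
yellow in server 1050 309.3104761904762 195.49428571428572
[0.028, 0.004, 0.051] [-0.017, 0.112, -0.001]
[0.061, 0.01, 0.068] [-0.034, 0.222, -0.001]
[0.087, 0.014, 0.075] [-0.052, 0.332, -0.001]
[0.113, 0.018, 0.079] [-0.069, 0.441, -0.001]
```

>>> {"fn": "arm_command", "kwargs": {
  "travel": [
    [0.01,0.002,0.03],
    [0.028,0.004,0.051],
    [0.061,0.01,0.068],
    [0.087,0.014,0.075],
    [0.113,0.018,0.079],
    [0.113,0.018,0.079],
    [0.113,0.018,0.079],
    [0.113,0.018,0.079]
  ],
  "delta_rot": [
    [-0.006,0.04,0],
    [-0.017,0.112,0],
    [-0.034,0.222,0],
    [-0.052,0.332,0],
    [-0.069,0.441,0],
    [-0.069,0.441,0],
    [-0.069,0.441,0],
    [-0.069,0.441,0]
  ]
}}

```text
time_s: 43.4
tcp_pos: [0.565, -0.219, 0.1326]
eef_rot: [-180.0, 39.7, 9.1]
contact_force: [-0.1, -0.2, -0.9]
gripper_width: 0.0157
gripper_force: 55.0
```

```bash
python3 -c "
from h import *
jam('w21')
asc('w21')"
```

```text
[ 0.565  -0.219   0.1326] [-180.    39.7    9.1] [-0.1 -0.2 -0.9] 43.4
yellow in server 65 321.7692307692308 191.1846153846154
30 .++.........................................................++.....
36 ..+.........................................................++.....
42 .+++.......................................................+++.....
48 ...+.......................................................+++.....
54 ...+......................................................+........
60 ...++.....................................................+........
66 ...++.....................................................+........
72 ....+....................................................+.........
78 ....++...................................................++........
84 .....+.............................................................
90 .....++.................................................+..........
96 .....++.................................................+..........
102 .......................................................+...........
108 .............................................
[... 834 characters left out ...]
####################################................
186 ..........#########################################...............y
192 ..........#########################################..............yy
198 ..........#########################################............yyy#
204 ..........#########################################...........yyy##
210 ..........#########################################.........yyy####
216 yyyyyy.yyyy########################################........yyy#####
222 ##################################################.......yyy#######
228 ###################################################yyyyyyy#########
234 #########+#########################################################
```

The ball has left the server. I lift and level, then check where it is.

>>> {"fn": "arm_command", "kwargs": {
  "travel": [
    [0,0,0.08],
    [-0.01,0.03,0.16],
    [-0.02,0.1,0.22],
    [-0.03,0.19,0.22],
    [-0.03,0.28,0.22],
    [-0.03,0.36,0.22],
    [-0.03,0.42,0.22],
    [-0.03,0.44,0.22]
  ],
  "delta_rot": [
    [0,0,0],
    [0.016,-0.1,0],
    [0.032,-0.2,0],
    [0.048,-0.3,0],
    [0.064,-0.41,0],
    [0.069,-0.441,0],
    [0.069,-0.441,0],
    [0.069,-0.441,0]
  ]
}}

```text
time_s: 44.5
tcp_pos: [0.549, 0.0023, 0.2428]
eef_rot: [180.0, -0.4, 9.2]
contact_force: [0.8, -0.6, -1.6]
gripper_width: 0.0158
gripper_force: 55.0
```

```bash
python3 - <<'E'
from h import *
near()
D0=D; 
c,s=cap('wrist','w22'); hs=cv2.cvtColor(c['img'],cv2.COLOR_RGB2HSV); m=((hs[...,0]>3)&(hs[...,0]<28)&(hs[...,1]>90)&(hs[...,2]>60)).astype(np.uint8)
k,l,st,ce=cv2.connectedComponentsWithStats(m)
for i in range(1,k):
    p=wray(c,s,*ce[i],.02)
    if 30<st[i,4]<3000 and .38<p[0]<.8 and abs(p[1])<.36: print('w',st[i],ce[i].round(1),p[:2].round(4), 'dish',Ro.from_euler('z',-9,degrees=True).apply(p-D)[:2].round(3))
E
```

```text
[0.549  0.0023 0.2428] [180.   -0.4   9.2] [ 0.8 -0.6 -1.6] 44.5
lip [0.6202 0.0137 0.1638]
lip px 311.55810557674346 117.91898956502355
ball? [312.9 244.6] 18.0 [ 14. 171.  67.] [ 0.4579 -0.0148]
ball? [274.6 168.1] 20.55 [ 14. 183. 201.] [0.5497 0.0466]
top [337 134  19  19  39] [346.7 144.3] [ 0.6894 -0.0713]
top [390 148   9   9  64] [393.9 151.8] [ 0.665  -0.2068]
top [310 151  13   4  16] [316.  152.8] [0.6655 0.0178]
scene [311 157   6  14  66] [314.  163.8] [0.4023 0.0226]
scene [381 194   9  10  72] [385.1 198.8] [0.5486 0.2065]
scene [398 196  10  10  79] [402.3 200.8] [0.5613 0.2534]
scene [236 248  10   7  51] [240.4 251. ] [ 0.6565 -0.2051]
w [148  80  17  19 217] [155.4  90. ] [0.6286 0.2099] dish [0.111 0.413]
w [477 108  19  21 294] [485.8 117.7] [ 0.6627 -0.2093] dish [ 0.079 -0.006]
w [114 128  20  21 355] [123.4 137.6] [0.5636 0.2546] dish [0.054 0.468]
w [143 140  20  22 313] [152.1 150. ] [0.5517 0.2078] dish [0.035 0.423]
w [ 104  243   69   29 1171] [134.8 258.6] [0.3856 0.2408] dish [-0.124  0.482]
w [269 265  10  48 246] [272.1 287.8] [0.3829 0.0289] dish [-0.16   0.273]
w [344 266   9  47 222] [349.  288.5] [ 0.3985 -0.0767] dish [-0.161  0.166]
```

The ball is in the dish at dish frame (.079, -.006), and three are in the tin. Now I set the server down on the tray.

>>> {"fn": "arm_command", "kwargs": {
  "travel": [
    [-0.02,0,-0.08],
    [-0.03,0,-0.18],
    [-0.03,0,-0.26],
    [-0.03,0,-0.295],
    [-0.03,0,-0.307],
    [-0.03,0,-0.312],
    [-0.03,0,-0.312]
  ],
  "delta_rot": [
    [0,0.003,0],
    [0,0.003,0],
    [0,0.003,0],
    [0,0.003,0],
    [0,0.003,0],
    [0,0.003,0],
    [0,0.003,0]
  ]
}}

```text
time_s: 45.58
tcp_pos: [0.5337, -0.0003, 0.0864]
eef_rot: [179.9, 0.2, 9.1]
contact_force: [-10.7, -2.6, 16.0]
gripper_width: 0.0156
gripper_force: 55.0
```

>>> {"fn": "arm_command", "kwargs": {
  "travel": [
    [0,0,0],
    [0,0,0],
    [0,0,0],
    [0,0,0],
    [0,0,0],
    [0,0,0]
  ],
  "delta_rot": [
    [0,0,0],
    [0,0,0],
    [0,0,0],
    [0,0,0],
    [0,0,0],
    [0,0,0]
  ],
  "grip": 1
}}

```text
time_s: 46.32
tcp_pos: [0.5348, 0.0014, 0.0845]
eef_rot: [180.0, 0.1, 9.1]
contact_force: [0.2, 0.3, 0.1]
gripper_width: 0.0701
gripper_force: 0.0
```

>>> {"fn": "arm_command", "kwargs": {
  "travel": [
    [0,0,0.06],
    [0,0,0.16],
    [0,0,0.26],
    [0,0,0.36],
    [0,0,0.4],
    [0,0,0.4]
  ],
  "delta_rot": [
    [0,0,0],
    [0,0,0],
    [0,0,0],
    [0,0,0],
    [0,0,0],
    [0,0,0]
  ]
}}

```text
time_s: 47.08
tcp_pos: [0.5355, 0.0015, 0.2864]
eef_rot: [180.0, -0.2, 9.1]
contact_force: [-0.2, -1.1, -0.3]
gripper_width: 0.0877
gripper_force: 0.0
```

```bash
python3 - <<'E'
from h import *
s=r.get_state(); print(s['tcp_pos'],s['eef_rot'],s['joints'].round(1),s['time_s'])
c,s=cap('wrist','w23'); g=c['img']; hs=cv2.cvtColor(g,cv2.COLOR_RGB2HSV)
for X in((.6105,.011,.009),(.5345,.002,.11)): print('server exp px',wproj(c,s,X))
m=((hs[...,0]>3)&(hs[...,0]<28)&(hs[...,1]>110)).astype(np.uint8); k,l,st,ce=cv2.connectedComponentsWithStats(m)
for i in range(1,k):
    if st[i,4]>300 and 200<ce[i][0]<440 and ce[i][1]<280: print(st[i],ce[i])
a,_=cap('top','t23')
# lid: dark-brown disc in the top view
for v in range(118,178,3): print(v,''.join('+' if a['img'][v,u].max()<150 else '.' for u in range(212,285)))
for t in(1.6,1.7,1.8): 
    e=np.array([.654-.127*np.cos(t)*.966*1,.194+.127*np.cos(t)*.26,.066+.127*np.sin(t)]); print(t,'edge',e.round(3),proj(a,e).round(1))
E
```

```text
[0.53554498 0.00153249 0.2864279 ] [ 1.79988680e+02 -1.56367111e-01  9.10709630e+00] [ 21.2   5.8 -13.3   0.  -70.7  77.9] 47.075
server exp px [312.94676769 109.52319781]
server exp px [310.66366167 183.746536  ]
[ 280  115   64   77 3434] [311.71403611 147.28945836]
[ 234  247  155   31 2307] [302.92241006 266.21629822]
118 ..................................................................+++++++
121 ..........................................................+++++++++++++++
124 ..................................................+++++++++++++++++++++++
127 ...........................................++++++++++++++++++++++++++++++
130 ...................................++++++++++++++++++++++++++++++++++++++
133 ..............+++++++++++++++++++++++++++++++++++++++++++++++++++++++++++
136 ...........+......+++++++++++++++++++++++++++++++++++++++++++++++++++++++
139 .......+++++..++...++++++++++++++++++++++++++++++++++++++++++++++++++++++
142 +++++++++++++.......+++++++++++++++++++++++++++++++++++++++++++++........
145 ++++++++++++++.......++++++++++++++++++++++++++++++++++.+.............
[... 212 characters left out ...]
...........++++++++++++++
157 ++++++++++++++++++........++++.....................++++++++++++++++++++++
160 ++++++++++++++++.+......+..++++............++++++++++++++++++++++++++++++
163 ++++++++++..................++++.....++++++++++++++++++++++++++++++++++++
166 ++...........................++++++++++++++++++++++++++++++++++++++++++++
169 ..............................+++++++++++++++++++++++++++++++++++++++++++
172 ................++++++++........+++++++++++++++++++++++++++++++++++++++++
175 ........+++++++++++++++++........++++++++++++++++++++++++++++++++++++++++
1.6 edge [0.658 0.193 0.193] [245.5 139.6]
1.7 edge [0.67  0.19  0.192] [246.9 134.9]
1.8 edge [0.682 0.186 0.19 ] [248.4 130.5]
```

>>> {"fn": "arm_command", "kwargs": {
  "travel": [
    [0.06,0.05,0],
    [0.13,0.11,0],
    [0.2,0.17,0],
    [0.27,0.24,0],
    [0.33,0.3,0],
    [0.381,0.346,0],
    [0.381,0.346,0],
    [0.381,0.346,-0.06],
    [0.381,0.346,-0.13],
    [0.381,0.346,-0.2],
    [0.381,0.346,-0.233],
    [0.381,0.346,-0.233]
  ],
  "delta_rot": [
    [0,0,-0.05],
    [0,0,-0.1],
    [0,0,-0.16],
    [0,0,-0.22],
    [0,0,-0.268],
    [0,0,-0.268],
    [0,0,-0.268],
    [0,0,-0.268],
    [0,0,-0.268],
    [0,0,-0.268],
    [0,0,-0.268],
    [0,0,-0.268]
  ],
  "grip": 0,
  "newtons": 30
}}

```text
time_s: 48.68
tcp_pos: [0.7246, 0.1737, 0.1666]
eef_rot: [179.8, 0.2, -15.0]
contact_force: [0.1, -0.5, 0.6]
gripper_width: 0.0004
gripper_force: 0.0
```

```bash
python3 - <<'E'
from h import *
s=r.get_state(); print(s['tcp_pos'],s['eef_rot'],s['contact_force'],s['gripper_width'],s['time_s'])
u=np.array([.966,-.259,0]); H=np.array([.6538,.1939,.085])
T=[((H+u*a+[0,0,z]-s['tcp_pos'])/.5).round(3).tolist() for a,z in((.04,.085),(.02,.085),(0,.085),(-.015,.083),(-.03,.08),(-.04,.07),(-.05,.06),(-.058,.05),(-.065,.04),(-.07,.03),(-.075,.02),(-.078,.012),(-.08,.006),(-.08,.003))]
print(T)
a,_=cap('top','t24'); 
for v in range(118,210,4): print(v,''.join('+' if a['img'][v,u].max()<150 else '.' for u in range(205,295)))
E
```

```text
[0.72455177 0.17370864 0.16663737] [ 1.79837895e+02  1.77906432e-01 -1.50270975e+01] [ 0.12480925 -0.51049715  0.59319185] 0.0003842832882298028 48.675
[[-0.064, 0.02, 0.007], [-0.103, 0.03, 0.007], [-0.142, 0.04, 0.007], [-0.17, 0.048, 0.003], [-0.199, 0.056, -0.003], [-0.219, 0.061, -0.023], [-0.238, 0.066, -0.043], [-0.254, 0.07, -0.063], [-0.267, 0.074, -0.083], [-0.277, 0.077, -0.103], [-0.286, 0.079, -0.123], [-0.292, 0.081, -0.139], [-0.296, 0.082, -0.151], [-0.296, 0.082, -0.157]]
118 .............................+++++++++++++++++++++++++++++++++++++....++++++++++++++......
122 ................................+++++++++++++++++++++++++++++++++++++++++++++++++++.......
126 ......................................++++++++++++++++++++++++++++++++++++++++++++++.+++++
130 ....................................++++++++++++++++++++++++++++++++++++++++++++++++++++++
134 ...................+++++++++++++++++++++++++++++++++++++++++++++++++++++++++++++++++++++++
138 ..................++++++++++++++++++++++++++++++++++++++++++.+..+.+++++++++.+.+..+++++++++
142 .....................+++++++++++
[... 878 characters left out ...]
......+++++........................
182 .+++++++++++++++++++++++++++++++++++++++++++++++............++++++........................
186 ...+++++++++++++++++++++++++++++++++++++++++++++++........+++++++.........................
190 +.....+++++++++++++++++++++++++++++++++++++++++++++++..+++++.++...........................
194 +++..............++++++++++++++++++++++++++++++++++++++++++++.............................
198 ++++...................++++++++++++++++++++++++++++++++++..+++............................
202 +++++.......................++++++++++++++++++++++++++++++++..+++.........................
206 +++++............................++++++++++++++++++++++++++++++..++.......................
```

>>> {"fn": "arm_command", "kwargs": {
  "travel": [
    [-0.03,0.01,0.007],
    [-0.064,0.02,0.007],
    [-0.103,0.03,0.007],
    [-0.142,0.04,0.007],
    [-0.17,0.048,0.003],
    [-0.199,0.056,-0.003],
    [-0.219,0.061,-0.023],
    [-0.238,0.066,-0.043],
    [-0.254,0.07,-0.063],
    [-0.267,0.074,-0.083],
    [-0.277,0.077,-0.103],
    [-0.286,0.079,-0.123],
    [-0.292,0.081,-0.135],
    [-0.292,0.081,-0.135]
  ],
  "delta_rot": [
    [0,0,0],
    [0,0,0],
    [0,0,0],
    [0,0,0],
    [0,0,0],
    [0,0,0],
    [0,0,0],
    [0,0,0],
    [0,0,0],
    [0,0,0],
    [0,0,0],
    [0,0,0],
    [0,0,0],
    [0,0,0]
  ]
}}

```text
time_s: 50.48
tcp_pos: [0.5789, 0.2147, 0.1]
eef_rot: [179.9, 0.1, -15.0]
contact_force: [0.6, 0.2, 0.5]
gripper_width: 0.0006
gripper_force: 0.0
```

>>> {"fn": "arm_command", "kwargs": {
  "travel": [
    [0,0,-0.008],
    [0,0,-0.014],
    [0,0,-0.02],
    [0,0,-0.023],
    [0,0,-0.023]
  ],
  "delta_rot": [
    [0,0,0],
    [0,0,0],
    [0,0,0],
    [0,0,0],
    [0,0,0]
  ]
}}

```text
time_s: 51.1
tcp_pos: [0.5794, 0.2148, 0.0897]
eef_rot: [180.0, 0.0, -15.0]
contact_force: [-3.3, -0.4, 6.2]
gripper_width: 0.0002
gripper_force: 2.8
```

>>> {"fn": "arm_command", "kwargs": {
  "travel": [
    [0,0,-0.004],
    [0,0,-0.004],
    [0,0,0.06],
    [0,0,0.16],
    [-0.1,-0.06,0.26],
    [-0.2,-0.12,0.3],
    [-0.2,-0.2,0.3],
    [-0.2,-0.2,0.3]
  ],
  "delta_rot": [
    [0,0,0],
    [0,0,0],
    [0,0,0],
    [0,0,0],
    [0,0,0],
    [0,0,0],
    [0,0,0],
    [0,0,0]
  ]
}}

```text
time_s: 52.1
tcp_pos: [0.4784, 0.1129, 0.2405]
eef_rot: [-179.9, -0.0, -15.1]
contact_force: [1.1, -0.6, 0.3]
gripper_width: 0.0002
gripper_force: 0.0
```

```bash
python3 - <<'E'
from h import *
s=r.get_state(); print(s['tcp_pos'],s['eef_rot'],s['contact_force'],s['time_s'])
a,_=cap('top','t25'); b,_=cap('scene','s25'); c,s=cap('wrist','w25')
for n,q,P in(('top',a,lambda u,v,z:ray(a,u,v,z)),('scene',b,lambda u,v,z:ray(b,u,v,z)),('w',c,lambda u,v,z:wray(c,s,u,v,z))):
    hs=cv2.cvtColor(q['img'],cv2.COLOR_RGB2HSV); m=((hs[...,0]>3)&(hs[...,0]<28)&(hs[...,1]>110)&(hs[...,2]>80)).astype(np.uint8)
    k,l,st,ce=cv2.connectedComponentsWithStats(m)
    for i in range(1,k):
        p=P(*ce[i],.02)
        if st[i,4]>15 and .41<p[0]<.79 and abs(p[1])<.335: print(n,st[i],ce[i].round(1),p[:2].round(4))
g=b['img']
print('scene lid map; rim centre px',proj(b,(.59,.211,.068)))
for v in range(170,250,3): print(v,''.join('+' if g[v,u].max()<150 else '.' for u in range(350,440)))
for ang in range(0,360,60): print(proj(b,(.59+.061*np.cos(np.radians(ang)),.211+.061*np.sin(np.radians(ang)),.07)).round(1),end=' ')
print([b['img'][int(v),int(u)].tolist() for u,v in[proj(b,(.59+d,.211+e,.07)) for d,e in((0,0),(.04,0),(-.04,0),(0,.04),(0,-.04))]])
E
```

```text
[0.47844015 0.11293928 0.24052192] [-1.79927825e+02 -3.99061259e-02 -1.51003437e+01] [ 1.13571639 -0.56627417  0.33698239] 52.1
top [     0      0    640    400 164279] [330.5 184.5] [ 0.5721 -0.0221]
top [390 148   9   9  62] [393.8 151.9] [ 0.6647 -0.2065]
top [307 174  31  26 557] [321.9 186.5] [0.5668 0.0025]
scene [     0      3    640    397 136630] [301.1 215. ] [ 0.5694 -0.0344]
scene [309 183   7   7  31] [312.2 186.1] [0.4793 0.0076]
scene [299 196  33  33 611] [316.  214.1] [0.5722 0.0068]
scene [236 248  10   7  46] [240.6 250.8] [ 0.6559 -0.2046]
w [ 344   46   85   76 4015] [383.1  83.9] [0.5616 0.0061]
scene lid map; rim centre px [392.13112175 202.52359887]
170 +++++++++++++.................................................................++++++++++++
173 +++++++++......................................................................+++++++++++
176 ++++++.....++++++++.............................................................++++++++++
179 +++++++++++++++++++..............................................................+++++++++
182 +++++++++++++++++++...............
[... 1616 characters left out ...]
++++++++++++...........................................
236 ..........................................................................................
239 ..........................................................................................
242 ..........................................................................................
245 ..........................................................................................
248 ..........................................................................................
[397.2 222. ] [414.2 209.7] [408.8 190.4] [387.5 183.3] [370.7 194.7] [375.1 214.2] [[212, 222, 207], [215, 224, 208], [211, 215, 198], [215, 223, 209], [188, 176, 163]]
```

```bash
python3 -c "
from plant import close_job
print(close_job())"
```

```text
the job is handed in; nothing more can be done
None
```

I handed the job in at about 52 s: three pralines are in the tin with its lid shut, the fourth is back in the dish, and the server stands on the tray. One praline rolled onto the tray during the first pour and was scooped back up; the hand-in returned no verdict.

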